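# Load grinding stones into the mill jar through its lidded funnel

### The job

Tip the white ceramic grinding stones out of the steel weighing scoop through the wide funnel, so that all six end up down in the narrow glass jar; they can jam in the neck if they come in a rush, and any that stick there must be prodded through gently. Stand the empty scoop upright on the bench, set down and not dropped, and after loading press the funnel's hinged lid fully shut, gently: the glass will not stand hard pressing. Leave the other things on the bench where they are.

Things in the scene. Friction and masses are not known exactly. Their poses are not given: they have to be found in the camera images.
- jar: Filling station fixed to the bench: dark foot plate 124 x 110 x 12 mm, a narrow clear glass jar on it (50 mm outside, 42 mm inside, mouth 107 mm above the bench), a wide steel funnel in its mouth. Origin: on the jar's axis at bench height; z up, +x from the axis towards the lid's hinge, y along the hinge line. Its yaw varies.
- jar_floor (a point): Centre of the jar's inner floor, 17 mm above the bench; axes as the jar's.
- funnel_mouth (a point): Centre of the funnel's rim plane, 165 mm above the bench; axes as the jar's. The rim is 124 mm across, wall 3 mm; the cone falls at 50 degrees to a neck 32 mm wide inside, 112 mm above the bench. A round steel lid is hinged on the rim's +x side.
- lid (a joint): Angle of the funnel's lid in rad: 0 = shut flat on the rim, grows as it opens, 1.57 = standing upright, stop at 2.0. A stiff friction hinge: the lid stays wherever it is left and takes some 3 N at the tab to turn. It starts open.
- lid_hinge (a point): Middle of the lid's hinge line, 68 mm from the jar's axis, 166 mm above the bench. Axes turn with the lid: y along the hinge, -x from the hinge to the tab, z out of the lid's outer face.
- lid_tab (a point): Near the outer end of the lid's black tab, mid-thickness; the tab is 26 mm wide, 8 mm thick, and spans 125 to 159 mm from the hinge line; the lid's disc is 126 mm across and 5 mm thick.
- scoop: Loose steel weighing scoop, about 0.16 kg empty, 162 mm long, walls 3 mm. Origin: centre of the underside of its flat floor (62 x 66 mm); +x towards the spout, z up. Side walls 34 mm high, back wall at x = -31 mm, 36 mm high. Ahead of the floor (x > 30 mm) a lip rises at 25 degrees to the open spout while the walls narrow from 66 to 48 mm.
- scoop_grip (a point): Middle of the scoop's straight black handle, 72 mm behind and 40 mm above the scoop's origin; axes as the scoop's. The handle is a bar along the scoop's x, 58 mm long, 14 mm wide (y), 16 mm tall (z), its underside 32 mm above the bench.
- scoop_spout (a point): Middle of the spout's pouring edge (44 mm wide inside), 63 mm ahead and 18 mm above the scoop's origin; axes as the scoop's.
- stone0_center (a point): Centre of one of the six alike white ceramic grinding stones, a cylinder 15 mm across and 15 mm long, 10 g. They start standing on the scoop's floor.
- stone1_center (a point): Centre of one of the six alike white ceramic grinding stones, a cylinder 15 mm across and 15 mm long, 10 g. They start standing on the scoop's floor.
- stone2_center (a point): Centre of one of the six alike white ceramic grinding stones, a cylinder 15 mm across and 15 mm long, 10 g. They start standing on the scoop's floor.
- stone3_center (a point): Centre of one of the six alike white ceramic grinding stones, a cylinder 15 mm across and 15 mm long, 10 g. They start standing on the scoop's floor.
- stone4_center (a point): Centre of one of the six alike white ceramic grinding stones, a cylinder 15 mm across and 15 mm long, 10 g. They start standing on the scoop's floor.
- stone5_center (a point): Centre of one of the six alike white ceramic grinding stones, a cylinder 15 mm across and 15 mm long, 10 g. They start standing on the scoop's floor.
- vial: Bystander: small amber vial with a black cap, 28 mm across, 58 mm tall. Origin: centre of its underside.
- beaker: Bystander: empty clear glass beaker, 68 mm across, 85 mm tall. Origin: centre of its underside.
- timer: Bystander: white kitchen-type timer with a round dial, 45 x 75 x 75 mm. Origin: centre of its underside.
- reagent: Bystander: amber reagent bottle with a white cap, 72 mm across, 160 mm tall. Origin: centre of its underside.
- tweezers: Bystander: steel tweezers lying flat, 128 mm long, 7 mm high. Origin: centre of its underside.
Mind the look-alikes: they are no part of the job. Leave any blue look-alike of the scoop alone.

How it is judged:
By the outcome, as a careful person would: the job done as asked, in the order asked, and still so for the second after the job is handed in, with the robot touching nothing.
It also fails if it takes over 72 s, if anything falls off the work surface, if the arm or the gripper's body presses on something with over 40 N, if the wrist force passes 120 N, or if a joint passes its speed limit or range.

### The arm

A 6-joint arm with a two-finger parallel gripper is mounted at the origin on the work surface. World frame = base frame: x ahead of the robot, y to its left, z up, the work surface at z = 0. Lengths are in m, angles in degrees, forces in N, time in s.
With the tool pointing down it reaches from about 0.25 to 0.725 m from the base axis. Payload 9.7 kg.
Tool frame: the origin (TCP) lies on the centre line of the jaws, within the pads' length; the fingertips stand 19 mm ahead of it and the grasp point (between the pads) is the TCP; z points along the fingers, y is the line along which they close (so a half turn about z gives the same grasp; the last joint's range is limited). The gripper opens to 85 mm and grips with 20 to 120 N. Pads are 22 mm wide; open, the fingers measure 114 mm over their backs; the gripper's body (76 mm by 85 mm) begins 54 mm behind the grasp point. The pads swing forward as they close: fully open they stand 13 mm farther back than shut.
Start: joints at [-67.781, 4.979, 10.078, 95.1, 0, 90], TCP at [0.208, -0.509, 0.218] pointing down, gripper open.
Joint ranges: [-179.16, 179.16], [-48.56, 103.87], [-65.8, 70.77], [-126.05, 130.52], [-82.76, 87.17], [-180, 180]. Speed limits (degrees/s): [127.2, 127.2, 147.25, 180, 180, 180].

### API

Orientations are given as [roll, pitch, yaw] about the fixed x, y, z axes, in that order (R = Rz(yaw) Ry(pitch) Rx(roll)).
In Python, from rig import * gives the robot as it stands. The module is installed in compiled form; this text tells all that it offers.
- The arm moves only by the tool arm_command, never from a script. Its argument "deltas" is a list of rows, each a list of 3 entries, a list of its own where there are three numbers: the shift along the tool's x, y, z in mm, then the turn, a rotation vector about the tool's x, y, z in degrees, then the opening, from 0 (shut) to 1 (fully open). In form: [[[x, y, z], [rx, ry, rz], hand], ...]. A call has exactly 5 rows; each row is the pose to reach, as a shift and turn from the pose commanded when the call began, along the tool's axes at that moment; what a row does not reach only later rows make up. A row lasts 1/12 s, in which the tool goes at most 41.7 mm and 7.16 degrees, less where a joint would pass 70% of its speed; a pose out of reach is approached as far as the arm can. A call with a gripper value outside its range is refused whole. The fingers move at their own pace and stop on an object; "newtons" is the grip in N (left out, the last holds). Time passes only in rows, so rows that repeat a pose let the fingers close, or fill a call up. It gives the time, the measured TCP pose, the force, the opening and the grip force at its end, in the units of the state.
- get_obs(): the state, without advancing time (a new reading comes with each control period).
- camera(name): name is "side" or "top" or "wrist"; returns the picture (420x560x3 uint8, red, green, blue); there is no depth.
- get_calibration(name): a dict with "intrinsics" (3x3 intrinsics, pixels), "extrinsics" (4x4, takes a point from camera to world coordinates). Camera axes: x right, y down, z forward; pixel columns grow to the right and rows downward; lengths in m; the calibration is good to about 2 mm. The wrist camera is an equidistant fisheye: a pixel r from the principal point sees the ray r / f radians off the axis. A picture is of the moment at which its call begins: read the wrist's pose just before it. get_calibration takes no time and is no camera call; for the wrist camera it gives the pose at the moment of the call.
- sign_off(): hands the job in; it is judged then, once.
The state is a dict: "clock": time; "qpos": joint angles; "joint_velocities": joint speeds; "joint_efforts": joint torques, N m; "ee_pos": TCP position; "tool_rot": TCP orientation; "contact_force": force on the tool from outside, world axes, zero at the start; "wrist_torque": the same for the moment, N m; "finger_gap": opening from 0.0 (shut) to 1.0 (fully open); "finger_force": force on a finger pad.
Only numpy, scipy, OpenCV 4.12 (cv2) and the standard library are available. Lean on these libraries where they do the work, as an engineer would, in place of code of your own. Each camera call takes 0.05 s, during which the arm holds its last target. There are 200 camera calls.

## Working session

There is one attempt and no reset: what is moved stays moved. The work goes in short steps, Python scripts to look and compute and a tool call to move; the robot and the scene stay as the last step left them, time stands still between calls to the robot, and variables do not carry over. Pictures are saved under pics/ and viewed, at most 10 in all, crops included, and the job is handed in when it is done.

Besides the shell and the picture viewer there is one more tool, called after ">>>" by a JSON object that holds its "method" and its "body". arm_command: Moves the arm, as the interface text tells. Its arguments: {"type":"object","properties":{"deltas":{"type":"array"},"newtons":{"type":"number"}},"required":["deltas"]}

```bash
mkdir -p pics
python3 - <<'E'
from rig import *
import cv2,numpy as np
o=get_obs();print(o)
for n in("side","top"):
    im=camera(n);cv2.imwrite(f"pics/{n}0.png",im[:,:,::-1]);c=get_calibration(n);print(n,np.round(c["intrinsics"],1).tolist(),np.round(c["extrinsics"],4).tolist())
E
```

```text
{'clock': 0.0, 'qpos': array([-6.77821840e+01,  5.01112096e+00,  1.00355841e+01,  9.51001157e+01,
       -5.50868065e-04,  8.99998101e+01]), 'joint_velocities': array([ 0.05056776,  0.04203858, -0.03601805, -0.0098725 ,  0.02416008,
        0.01290052]), 'joint_efforts': array([ 1.94723005e-03, -5.20385635e+01,  4.64802969e+01,  1.62334606e-02,
        1.57253289e-04,  2.33425021e-05]), 'ee_pos': array([ 0.20787595, -0.50893962,  0.21769301]), 'tool_rot': array([-1.79924347e+02,  5.50616842e-04,  2.22180066e+01]), 'contact_force': array([ 0.3352713 ,  0.19597356, -0.30421091]), 'wrist_torque': array([-0.00131064, -0.01363853, -0.04535469]), 'finger_force': 0.0, 'finger_gap': 1.000685542899234}
side [[389.3, 0.0, 273.5], [0.0, 389.3, 206.9], [0.0, 0.0, 1.0]] [[-0.9604, -0.1528, 0.233, 0.2722], [-0.2787, 0.5267, -0.8031, 0.8158], [-0.0001, -0.8362, -0.5484, 0.6749], [0.0, 0.0, 0.0, 1.0]]
top [[494.0, 0.0, 288.0], [0.0, 494.0, 212.6], [0.0, 0.0, 1.0]] [[-0.0096, -0.9883, 0.1525, 0.3306], [-1.0, 0.0098, 0.0006, 0.0095], [-0.0021, -0.1525, -0.9883, 1.4437], [0.0, 0.0, 0.0, 1.0]]
```

View pics/top0.png

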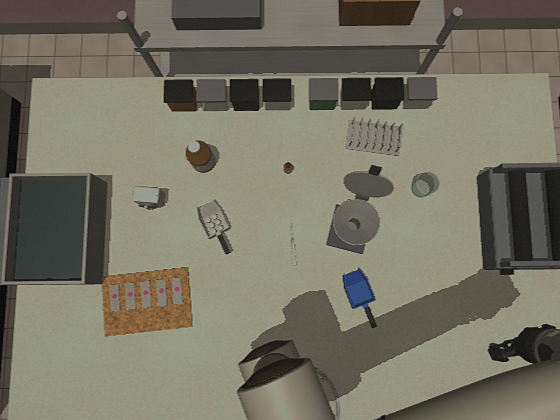

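View pics/side0.png

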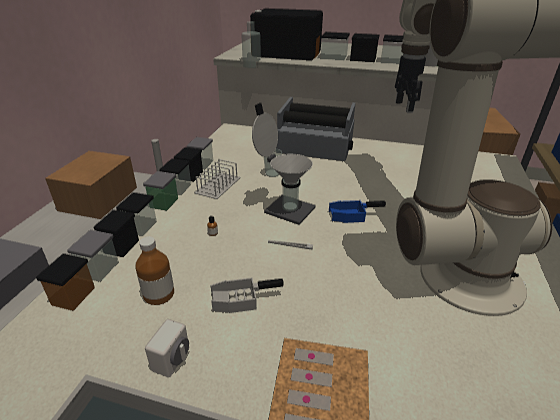

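Top view: the steel scoop holding white stones is at (213,220), handle (225,243). The blue empty scoop at (358,290) is the look-alike. The funnel is at (356,221), with the open lid at (368,184). The steel scoop fits the description, being steel and holding the stones. I'll measure it and confirm in one crop.

```bash
cat > h.py <<'E'
from rig import *
import cv2,numpy as np
from scipy.spatial.transform import Rotation as Rot
def ray(n,uv,c=None):
    c=c or get_calibration(n);K=c["intrinsics"];E=c["extrinsics"]
    d=np.linalg.inv(K)@[uv[0],uv[1],1.];d=E[:3,:3]@d
    return E[:3,3],d/np.linalg.norm(d)
def onplane(n,uv,z):
    p,d=ray(n,uv);return p+d*(z-p[2])/d[2]
def tri(a,b):
    (p,d),(q,e)=ray("top",a),ray("side",b)
    s=np.linalg.lstsq(np.c_[d,-e],q-p,rcond=None)[0];x,y=p+s[0]*d,q+s[1]*e
    return (x+y)/2,np.linalg.norm(x-y)
def proj(n,P):
    c=get_calibration(n);E=np.linalg.inv(c["extrinsics"]);p=E[:3,:3]@P+E[:3,3];q=c["intrinsics"]@p;return q[:2]/q[2]
def blob(im,m,roi):
    x0,y0,x1,y1=roi;k=np.zeros(m.shape,np.uint8);k[y0:y1,x0:x1]=m[y0:y1,x0:x1]
    n,l,s,c=cv2.connectedComponentsWithStats(k);i=1+np.argmax(s[1:,4]);ys,xs=np.nonzero(l==i)
    return np.c_[xs,ys].astype(np.float32)
E
python3 - <<'E'
from h import *
t=cv2.imread("pics/top0.png");s=cv2.imread("pics/side0.png")
for n,im,roi in(("top",t,(212,228,240,260)),("side",s,(254,272,290,296)),("top",t,(366,162,386,178)),("side",s,(250,98,268,118))):
    p=blob(im,(im.max(2)<75).astype(np.uint8),roi);(c,wh,a)=cv2.minAreaRect(p)
    u=np.linalg.svd(p-p.mean(0),full_matrices=False)[2][0];q=(p-p.mean(0))@u
    print(n,len(p),p.mean(0),wh,"ends",p.mean(0)+u*q.min(),p.mean(0)+u*q.max())
a=cv2.resize(t[150:270,320:400],None,fx=4.5,fy=4.5,interpolation=2)
b=cv2.resize(t[190:270,185:245],None,fx=6,fy=6,interpolation=2)
w=np.zeros((560,760,3),np.uint8);w[:540,:360]=a;w[:480,380:740]=b;cv2.imwrite("pics/crop1.png",w)
E
```

```text
top 103 [223.36893 243.90291] (20.57182502746582, 4.919349670410156) ends [218.95436 234.49042] [227.70128 253.1401 ]
side 208 [269.47116 283.77884] (8.316636085510254, 29.016633987426758) ends [282.4344  281.66953] [253.72992 286.34015]
top 97 [374.50516 170.05154] (10.851483345031738, 9.340517044067383) ends [367.68195 171.46844] [381.339   168.63243]
side 94 [258.73404 108.52128] (12.690433502197266, 7.592566967010498) ends [258.00378 102.11353] [259.46634 114.94685]
```

View pics/crop1.png

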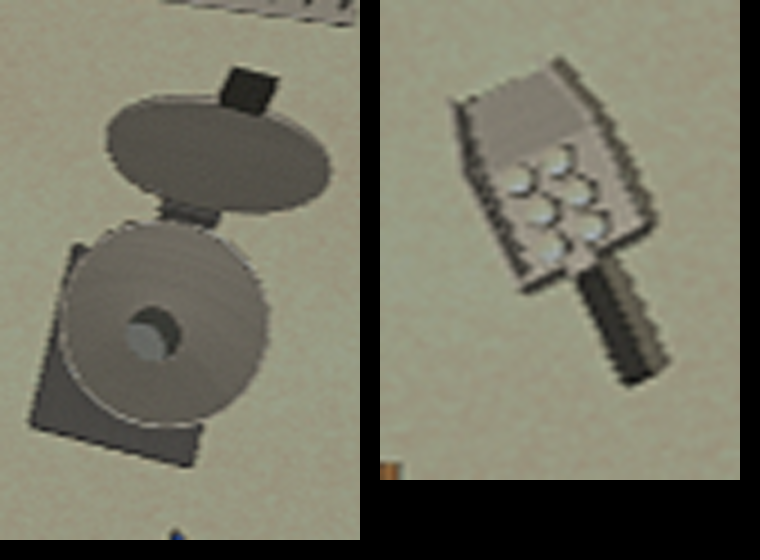

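The crop confirms it: a steel scoop with six white stones, its handle running from crop (592,272) to (632,380), i.e. top pixels (220.3,235.3) to (227,253.3). The funnel rim circle is centred near crop (165,323), hinge (190,213), tab (249,90).

Run:
```python
from h import *
t=cv2.imread("pics/top0.png");s=cv2.imread("pics/side0.png")
P=lambda x,y:(320+x/4.5-.4,150+y/4.5-.4)
Q=lambda x,y:(185+(x-380)/6-.4,190+y/6-.4)
print("rim",onplane("top",P(165,323),.165)," l/r",onplane("top",P(62,323),.165),onplane("top",P(269,323),.165))
print("t/b",onplane("top",P(165,220),.165),onplane("top",P(165,427),.165))
print("hinge",onplane("top",P(190,213),.166))
print("tab",tri((374.5,170),(258.7,108.5)))
a,b=onplane("top",Q(591,268),.048),onplane("top",Q(633,381),.048)
print("handle",a,b,np.linalg.norm(a-b),"yaw",np.degrees(np.arctan2(*(a-b)[1::-1])))
print("handle tri",tri((223.6,244),(269.5,283.8)))
L,R=onplane("top",Q(525,290),.035),onplane("top",Q(655,225),.035)
print("back",L,R,np.linalg.norm(L-R),(L+R)/2,np.degrees(np.arctan2(*(R-L)[1::-1]))+90)
st=[Q(*c) for c in((521,180),(561,158),(579,190),(543,210),(593,225),(552,245))]
m=np.mean([onplane("top",c,.018) for c in st],0);print("stones",m)
# foot plate corners
for c in((78,245),(32,427),(192,467)):print("plate",onplane("top",P(*c),.012))
o=get_obs();print("wrist y axis yaw",o["tool_rot"])
for n in ("beaker",): print(onplane("top",(424,185),.085))
```

```text
rim [ 0.50287646 -0.16784251  0.165     ]  l/r [ 0.50346424 -0.10808979  0.165     ] [ 0.50228309 -0.22816368  0.165     ]
t/b [ 0.56360211 -0.16970283  0.165     ] [ 0.44243324 -0.16599083  0.165     ]
hinge [ 0.56743014 -0.18429111  0.166     ]
tab (array([ 0.60711377, -0.19461714,  0.30674222]), np.float64(0.0029605686856784795))
handle [0.48552032 0.20463898 0.048     ] [0.43187099 0.1842531  0.048     ] 0.057391933278663446 yaw 20.805981744921187
handle tri (array([0.46021152, 0.19502542, 0.03865154]), np.float64(0.0033456873601764446))
back [0.47671695 0.23784303 0.035     ] [0.50736013 0.17604175 0.035     ] 0.06898117899505771 [0.49203854 0.20694239 0.035     ] 26.37377977414826
stones [0.52154457 0.22514805 0.018     ]
plate [ 0.57545071 -0.13381854  0.012     ]
plate [ 0.45664852 -0.10121244  0.012     ]
plate [ 0.42987252 -0.2035589   0.012     ]
wrist y axis yaw [-1.79932233e+02 -3.68415874e-04  2.22198411e+01]
[ 0.61474196 -0.37205404  0.085     ]
```

>>> {"method": "arm_command", "body": {"deltas": [[[26,-29,0],[0,0,0],1],[[52,-58,0],[0,0,0],1],[[78,-87,0],[0,0,0],1],[[104,-116,0],[0,0,0],1],[[130,-145,0],[0,0,0],1]]}}

```text
clock: 0.52
ee_pos: [0.2735, -0.324, 0.2179]
tool_rot: [-180.0, 0.0, 22.2]
contact_force: [1.9, 0.1, 0.6]
finger_gap: 0.998
finger_force: 0.0
```

```bash
cat >> h.py <<'E'
def cur():
    o=get_obs();return np.array(o["ee_pos"]),Rot.from_euler("xyz",o["tool_rot"],degrees=True),o
def to(p,R,base=None):
    "shift mm, rotvec deg in tool axes from base to (p,R)"
    c,Rc,_=cur() if base is None else (*base,0)
    d=Rc.inv().apply(np.array(p)-c)*1e3;r=(Rc.inv()*R).as_rotvec(degrees=True)
    return np.round(d,1),np.round(r,1)
E
python3 -c "
from h import *
p,R,o=cur();print(o['qpos'],p,o['tool_rot'],o['clock'])"
```

```text
[-4.98405702e+01 -1.21033294e+01 -6.18700951e+00  9.59466099e+01
  2.90894723e-03  1.07982749e+02] [ 0.27345441 -0.3240313   0.21794515] [-1.79970292e+02  6.58460074e-03  2.21766816e+01] 0.5167
```

```bash
python3 -c "
import numpy as np
for k in range(5):
    a=np.radians(22.2+35.5*k);print(np.round([37*np.cos(a)+104*np.sin(a),37*np.sin(a)-104*np.cos(a)],1))"
```

```text
[ 73.6 -82.3]
[107.7 -24.3]
[101.8  42.7]
[58.  93.9]
[ -7.3 110.1]
```

>>> {"method": "arm_command", "body": {"deltas": [[[15,-16,0],[0,0,-7.1],1],[[30,-33,0],[0,0,-14.2],1],[[45,-49,0],[0,0,-21.3],1],[[60,-66,0],[0,0,-28.4],1],[[74,-82,0],[0,0,-35.5],1]]}}

```text
clock: 0.93
ee_pos: [0.3111, -0.2206, 0.2182]
tool_rot: [-180.0, -0.0, 58.1]
contact_force: [-0.1, -0.4, -0.2]
finger_gap: 1.002
finger_force: 0.0
```

>>> {"method": "arm_command", "body": {"deltas": [[[22,-5,0],[0,0,-7.1],1],[[43,-10,0],[0,0,-14.2],1],[[65,-15,0],[0,0,-21.3],1],[[86,-19,0],[0,0,-28.4],1],[[108,-24,0],[0,0,-35.5],1]]}}

```text
clock: 1.35
ee_pos: [0.3485, -0.1167, 0.2182]
tool_rot: [-180.0, -0.0, 93.6]
contact_force: [0.2, -0.5, 1.0]
finger_gap: 0.999
finger_force: 0.0
```

>>> {"method": "arm_command", "body": {"deltas": [[[20,9,0],[0,0,-7.1],1],[[41,17,0],[0,0,-14.2],1],[[61,26,0],[0,0,-21.3],1],[[82,34,0],[0,0,-28.4],1],[[102,43,0],[0,0,-35.5],1]]}}

```text
clock: 1.77
ee_pos: [0.3856, -0.0123, 0.2182]
tool_rot: [-180.0, -0.0, 129.1]
contact_force: [1.1, -0.4, -0.3]
finger_gap: 0.999
finger_force: 0.0
```

>>> {"method": "arm_command", "body": {"deltas": [[[12,19,0],[0,0,-7.1],1],[[23,38,0],[0,0,-14.2],1],[[35,56,0],[0,0,-21.3],1],[[46,75,0],[0,0,-28.4],1],[[58,94,0],[0,0,-35.5],1]]}}

```text
clock: 2.18
ee_pos: [0.4228, 0.0916, 0.2181]
tool_rot: [-180.0, -0.0, 164.6]
contact_force: [0.1, -0.9, 0.4]
finger_gap: 0.998
finger_force: 0.0
```

>>> {"method": "arm_command", "body": {"deltas": [[[-1,22,0],[0,0,-7.1],1],[[-3,44,0],[0,0,-14.2],1],[[-4,66,0],[0,0,-21.3],1],[[-6,88,0],[0,0,-28.4],1],[[-7,110,0],[0,0,-35.5],1]]}}

```text
clock: 2.6
ee_pos: [0.4595, 0.1956, 0.218]
tool_rot: [-180.0, -0.0, -159.9]
contact_force: [0.4, -1.0, 0.2]
finger_gap: 1.002
finger_force: 0.0
```

Run:
```python
from h import *
p,R,o=cur();print(o['qpos'],p,o['tool_rot'],o['clock'])
c=get_calibration("wrist");print(np.round(c["intrinsics"],1).tolist(),np.round(c["extrinsics"],3).tolist())
w=camera("wrist");cv2.imwrite("pics/w1.png",w[:,:,::-1])
```

```text
[ 2.30601026e+01 -1.93819684e+00  2.96975221e+00  9.49392737e+01
 -3.64804839e-04  2.98404026e+00] [0.45945828 0.19559547 0.21801337] [-1.79998005e+02 -3.12631427e-02 -1.59923938e+02] 2.6
[[325.2, 0.0, 275.5], [0.0, 325.2, 210.5], [0.0, 0.0, 1.0]] [[-0.344, 0.897, 0.277, 0.388], [0.939, 0.328, 0.102, 0.17], [0.0, 0.295, -0.956, 0.375], [0.0, 0.0, 0.0, 1.0]]
```

View pics/w1.png

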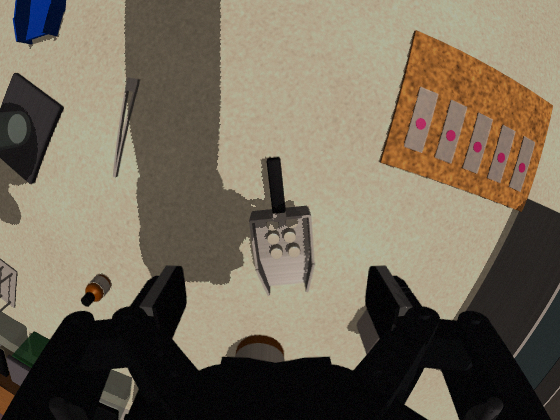

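Wrist view: handle from (273,158) to (279,208), back wall corners about (251,213) and (310,209), spout corners about (268,293) and (309,290). I'll cast these for the yaw.

```bash
cat >> h.py <<'E'
def fish(uv,z):
    c=get_calibration("wrist");K=c["intrinsics"];E=c["extrinsics"];v=(np.array(uv)-K[:2,2])/K[0,0];t=np.linalg.norm(v)
    d=E[:3,:3]@np.r_[np.sin(t)*v/t,np.cos(t)];p=E[:3,3];return p+d*(z-p[2])/d[2]
E
python3 - <<'E'
from h import *
im=cv2.imread("pics/w1.png")
p=blob(im,(im.max(2)<40).astype(np.uint8),(260,150,292,206));u=np.linalg.svd(p-p.mean(0),full_matrices=False)[2][0];q=(p-p.mean(0))@u
e=[p.mean(0)+u*q.min(),p.mean(0)+u*q.max()];print(e,len(p))
A,B=[fish(x,.045) for x in e];print(A,B,np.linalg.norm(A-B),np.degrees(np.arctan2(*(B-A)[1::-1])))
A,B=fish((268,293),.04),fish((309,290),.04);C,D=fish((251,213),.036),fish((310,209),.036)
print(A,B,C,D,np.linalg.norm(A-B),np.linalg.norm(C-D));v=(A+B-C-D);print(np.degrees(np.arctan2(v[1],v[0])),(C+D)/2)
E
```

```text
[array([272.4375 , 157.47958], dtype=float32), array([278.09177, 205.6929 ], dtype=float32)] 627
[0.43217876 0.18532963 0.045     ] [0.47795822 0.20888638 0.045     ] 0.05148475150482728 27.22900057948551
[0.5850293  0.23686115 0.04      ] [0.56414633 0.28131793 0.04      ] [0.49861389 0.18515736 0.036     ] [0.47158658 0.24381966 0.036     ] 0.04911724767428547 0.06458901655235434
26.491880492238987 [0.48510023 0.21448851 0.036     ]
```

>>> {"method": "arm_command", "body": {"deltas": [[[1,2,40],[0,0,-5.9],1],[[1,2,80],[0,0,-5.9],1],[[1,2,115],[0,0,-5.9],1],[[1,2,148],[0,0,-5.9],1],[[1,2,165],[0,0,-5.9],1]]}}

```text
clock: 3.07
ee_pos: [0.4555, 0.1952, 0.0488]
tool_rot: [180.0, -0.3, -154.4]
contact_force: [-0.5, 0.3, -0.8]
finger_gap: 0.999
finger_force: 0.0
```

>>> {"method": "arm_command", "body": {"deltas": [[[0,0,8],[0,0,0],1],[[0,0,13],[0,0,0],1],[[0,0,13],[0,0,0],0.5],[[0,0,13],[0,0,0],0.2],[[0,0,13],[0,0,0],0.1]], "newtons": 40}}

```text
clock: 3.48
ee_pos: [0.4585, 0.1964, 0.0419]
tool_rot: [-180.0, 0.1, -154.4]
contact_force: [0.1, 0.4, 0.6]
finger_gap: 0.606
finger_force: 0.0
```

>>> {"method": "arm_command", "body": {"deltas": [[[0,0,0],[0,0,0],0],[[0,0,0],[0,0,0],0],[[0,0,0],[0,0,0],0],[[0,0,0],[0,0,0],0],[[0,0,0],[0,0,0],0]], "newtons": 80}}

```text
clock: 3.9
ee_pos: [0.4578, 0.1961, 0.0405]
tool_rot: [180.0, 0.0, -154.4]
contact_force: [-0.5, -0.6, 0.3]
finger_gap: -0.001
finger_force: 0.0
```

The gripper closed fully (gap about 0), so it missed the handle. I'll look.

Run:
```python
from h import *
p,R,o=cur();print(o['qpos'],p,o['tool_rot'],o['clock'])
t=camera("top")[:,:,::-1];s=camera("side")[:,:,::-1]
w=np.zeros((600,800,3),np.uint8)
w[:,:390]=cv2.resize(np.ascontiguousarray(t[180:280,180:245]),(390,600),interpolation=2)
w[:480,400:]=cv2.resize(np.ascontiguousarray(s[220:316,210:290]),(400,480),interpolation=2)
cv2.imwrite("pics/c2.png",w);cv2.imwrite("pics/t2.png",t);cv2.imwrite("pics/s2.png",s)
```

```text
[ 2.31884093e+01 -1.77547761e+00 -1.65231163e+01  7.52385852e+01
  6.04804721e-04 -2.43050971e+00] [0.45775768 0.19608901 0.04054225] [ 1.79999980e+02  1.37893796e-02 -1.54381081e+02] 3.9
```

View pics/c2.png

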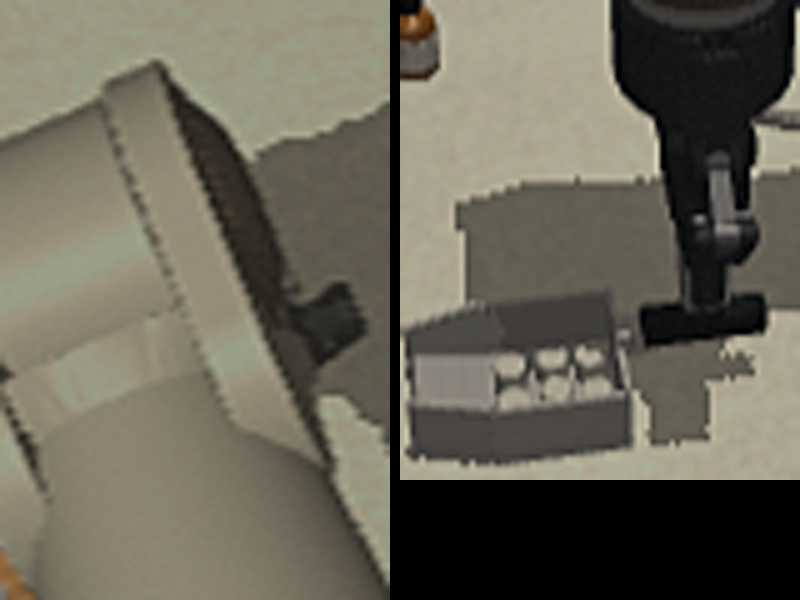

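Run:
```python
from h import *
p,R,o=cur()
for d in(-.04,0,.019):print(d,proj("side",p+R.apply([0,0,d])))
print(o['finger_gap'],o['finger_force'],o['clock'])
print(tri((223.6,244),(269.5,283.8)),proj("top",np.array([.458,.197,.048])),proj("side",np.array([.458,.197,.040])))
```

```text
-0.04 [271.08634199 270.80463895]
0 [271.14700064 283.87650662]
0.019 [271.1747768  289.86223621]
0.0017637171150888067 0.0 4.0
(array([0.46021152, 0.19502542, 0.03865154]), np.float64(0.0033456873601764446)) [222.35208836 243.90965629] [270.90154106 284.26654622]
```

>>> {"method": "arm_command", "body": {"deltas": [[[0,0,0],[0,0,0],0],[[0,0,0],[0,0,0],0],[[0,0,0],[0,0,0],0],[[0,0,0],[0,0,0],0],[[0,0,0],[0,0,0],0]], "newtons": 80}}

```text
clock: 4.42
ee_pos: [0.4577, 0.1961, 0.0404]
tool_rot: [180.0, 0.0, -154.4]
contact_force: [0.2, 0.4, 0.6]
finger_gap: 0.001
finger_force: 0.0
```

Run:
```python
from h import *
w=camera("wrist")[:,:,::-1];s=cv2.imread("pics/s2.png")
g=lambda a:(255*(a/255.)**.45).astype(np.uint8)
o=np.zeros((600,800,3),np.uint8)
o[:420,:480]=g(cv2.resize(np.ascontiguousarray(w[60:410,80:480]),(480,420)))
o[:400,490:790]=g(cv2.resize(s[255:305,250:287+1],(300,400),interpolation=0))
cv2.imwrite("pics/c3.png",o);print(get_obs()["finger_gap"])
```

```text
-0.004016426352789076
```

View pics/c3.png

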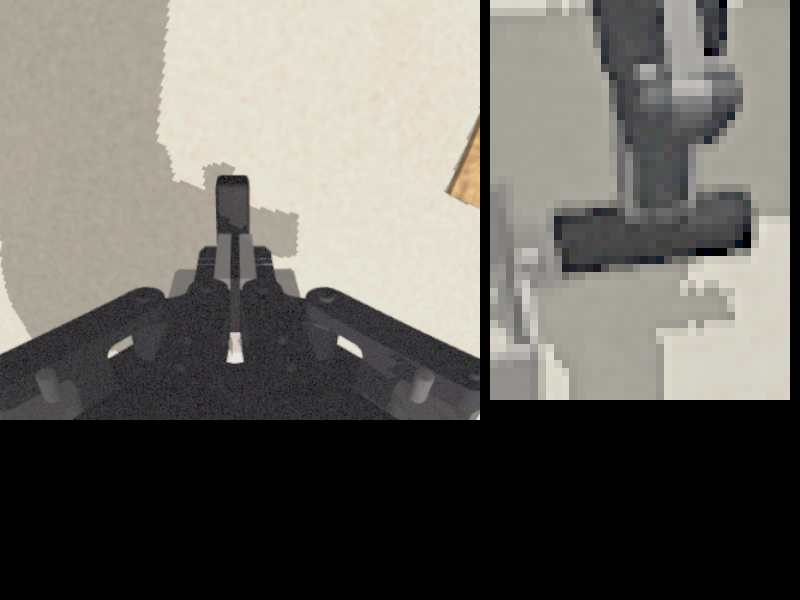

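Both views show the shut fingers centred over the handle but ending at its top, about 28 mm higher than the stated TCP offset implies. I'll open, go down in careful steps while watching the force, and close again.

>>> {"method": "arm_command", "body": {"deltas": [[[0,0,-5],[0,0,0],1],[[0,0,-5],[0,0,0],1],[[0,0,-5],[0,0,0],1],[[0,0,-5],[0,0,0],1],[[0,0,0],[0,0,0],1]]}}

```text
clock: 4.88
ee_pos: [0.4582, 0.1963, 0.041]
tool_rot: [-180.0, 0.1, -154.4]
contact_force: [0.7, 0.5, 0.3]
finger_gap: 0.709
finger_force: 0.0
```

>>> {"method": "arm_command", "body": {"deltas": [[[0,0,3],[0,0,0],1],[[0,0,6],[0,0,0],1],[[0,0,9],[0,0,0],1],[[0,0,12],[0,0,0],1],[[0,0,12],[0,0,0],1]]}}

```text
clock: 5.3
ee_pos: [0.4573, 0.1959, 0.0276]
tool_rot: [180.0, -0.1, -154.4]
contact_force: [0.0, -0.1, -0.6]
finger_gap: 1.0
finger_force: 0.0
```

Run:
```python
from h import *
p,R,o=cur();print(p,o["contact_force"],o["finger_gap"])
w=camera("wrist")[:,:,::-1];s=camera("side")[:,:,::-1]
g=lambda a:(255*(a/255.)**.45).astype(np.uint8)
o=np.zeros((480,800,3),np.uint8)
o[:420,:480]=g(cv2.resize(np.ascontiguousarray(w[60:410,80:480]),(480,420)))
o[:480,490:790]=g(cv2.resize(np.ascontiguousarray(s[245:305,245:287]),(300,480),interpolation=0))
cv2.imwrite("pics/c4.png",o)
```

```text
[0.45731206 0.19588977 0.02755156] [ 0.00674042 -0.10263767 -0.56783385] 1.0003450833198757
```

View pics/c4.png

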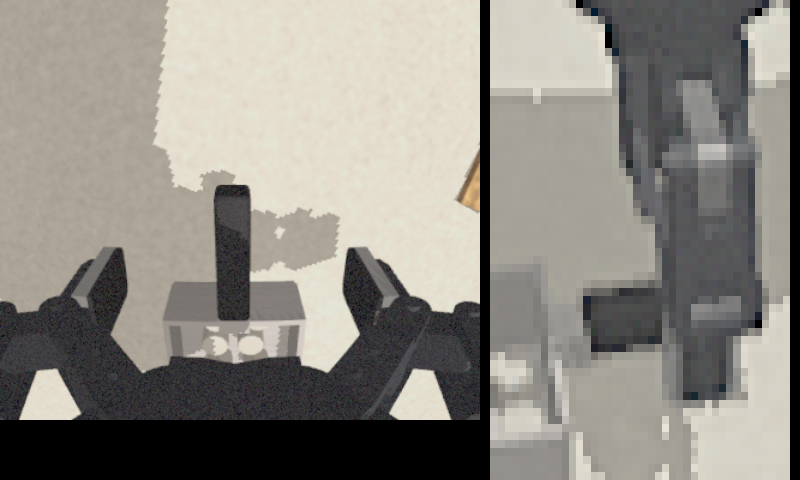

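>>> {"method": "arm_command", "body": {"deltas": [[[0,0,4],[0,0,0],0.6],[[0,0,4],[0,0,0],0.4],[[0,0,4],[0,0,0],0.3],[[0,0,4],[0,0,0],0.2],[[0,0,4],[0,0,0],0.15]], "newtons": 40}}

```text
clock: 5.82
ee_pos: [0.4577, 0.1961, 0.0245]
tool_rot: [180.0, 0.0, -154.4]
contact_force: [0.2, -0.1, 0.0]
finger_gap: 0.297
finger_force: 0.0
```

>>> {"method": "arm_command", "body": {"deltas": [[[0,0,0],[0,0,0],0.1],[[0,0,0],[0,0,0],0],[[0,0,0],[0,0,0],0],[[0,0,0],[0,0,0],0],[[0,0,0],[0,0,0],0]], "newtons": 80}}

```text
clock: 6.23
ee_pos: [0.4577, 0.1961, 0.0247]
tool_rot: [-180.0, 0.0, -154.4]
contact_force: [-1.9, -0.7, 5.0]
finger_gap: 0.136
finger_force: 78.5
```

Run:
```python
from h import *
p,R,o=cur();print(p,o["contact_force"],o["finger_gap"],o["finger_force"])
for z in(.0,.01,.02,.03,.04,.05):print(z,proj("side",np.array([.438,.236,z])))
```

```text
[0.45772728 0.19606305 0.02466515] [-1.87455053 -0.73625221  5.00157269] 0.13620683340266193 78.45315456390381
0.0 [274.57461135 310.90895215]
0.01 [274.58105582 307.81895162]
0.02 [274.58758215 304.68969543]
0.03 [274.59419192 301.52043076]
0.04 [274.60088675 298.31038536]
0.05 [274.60766827 295.05876704]
```

Gripped at gap 0.136 with 78 N. The effective fingertip is about 30 mm behind the stated one, so the handle centre lies about 15 mm behind the TCP. Lifting.

>>> {"method": "arm_command", "body": {"deltas": [[[0,0,-3],[0,0,0],0],[[0,0,-10],[0,0,0],0],[[0,0,-22],[0,0,0],0],[[0,0,-40],[0,0,0],0],[[0,0,-60],[0,0,0],0]]}}

```text
clock: 6.65
ee_pos: [0.4572, 0.1959, 0.0852]
tool_rot: [180.0, -0.1, -154.4]
contact_force: [0.6, 0.4, -1.6]
finger_gap: 0.135
finger_force: 78.2
```

>>> {"method": "arm_command", "body": {"deltas": [[[0,0,-22],[0,0,0],0],[[0,0,-44],[0,0,0],0],[[0,0,-66],[0,0,0],0],[[0,0,-88],[0,0,0],0],[[0,0,-110],[0,0,0],0]]}}

```text
clock: 7.07
ee_pos: [0.4575, 0.196, 0.1965]
tool_rot: [-180.0, 0.0, -154.4]
contact_force: [0.5, 0.5, -1.6]
finger_gap: 0.137
finger_force: 78.2
```

>>> {"method": "arm_command", "body": {"deltas": [[[0,0,-20],[0,0,0],0],[[0,0,-36],[0,0,0],0],[[0,0,-46],[0,0,0],0],[[0,0,-50],[0,0,0],0],[[0,0,-50],[0,0,0],0]]}}

```text
clock: 7.48
ee_pos: [0.4579, 0.1962, 0.2452]
tool_rot: [-180.0, 0.1, -154.4]
contact_force: [-0.4, -0.7, -2.9]
finger_gap: 0.13
finger_force: 78.2
```

Run:
```python
from h import *
p,R,o=cur();print(p,o["tool_rot"],o["contact_force"],o["finger_gap"],o["finger_force"],o["qpos"])
t=camera("top")[:,:,::-1];s=camera("side")[:,:,::-1];cv2.imwrite("pics/t5.png",t);cv2.imwrite("pics/s5.png",s)
# pour-ready pose
ax=np.array([.503,-.168]);jy=np.radians(-15);ex=np.array([np.cos(jy),np.sin(jy)]);ey=np.array([-ex[1],ex[0]])
G=np.array([0,0,-.0153])        # grip in tool frame
def pose(th,off,z):
    # scoop yaw -105, nose down th; spout at axis + off*ey, height z
    Rs=Rot.from_euler("xyz",[0,th,-105],degrees=True)
    sp=np.r_[ax+ey*off,z];grip=sp-Rs.apply([.135,0,-.022])
    Rt=Rs*Rot.from_euler("xyz",[180,0,180],degrees=True)
    return grip-Rt.apply(G),Rt
for th,off,z in((0,.02,.23),(30,.015,.185),(45,.015,.175),(60,.015,.172)):
    P,Rt=pose(th,off,z);print(th,P,Rt.as_euler("xyz",degrees=True),to(P,Rt))
```

```text
[0.4579102  0.19616522 0.24522643] [-1.79998601e+02  6.73417210e-02 -1.54379244e+02] [-0.37775174 -0.73387576 -2.91816104] 0.130191601456148 78.24349164962769 [ 2.31890482e+01 -1.52611922e+00  6.42021531e+00  9.78789941e+01
  1.45899046e-03 -2.43170615e+00]
0 [ 0.54311695 -0.0182815   0.2367    ] [180.   0.  75.] (array([  15.4, -230.2,    6.9]), array([-1.000e-01, -0.000e+00,  1.306e+02]))
30 [ 0.53627466 -0.04381726  0.25830237] [180. -30.  75.] (array([  32.7, -250.3,  -14.7]), array([-34.1,  15.6, 127. ]))
45 [ 0.53036282 -0.06588058  0.27519703] [180. -45.  75.] (array([  47.5, -267.6,  -31.6]), array([-50.8,  23.3, 122.4]))
60 [ 0.52285081 -0.09391578  0.29226343] [180. -60.  75.] (array([  66.5, -289.6,  -48.6]), array([-67.1,  30.8, 116.1]))
```

>>> {"method": "arm_command", "body": {"deltas": [[[0,-8,0],[0,0,4],0],[[1,-19,-2],[0,0,10],0],[[2,-31,-3],[0,0,17],0],[[3,-44,-4],[0,0,25],0],[[4,-57.5,-5],[0,0,32.6],0]]}}

```text
clock: 8.0
ee_pos: [0.4787, 0.142, 0.2482]
tool_rot: [-180.0, -0.1, 174.0]
contact_force: [0.7, -0.1, -2.5]
finger_gap: 0.138
finger_force: 78.3
```

>>> {"method": "arm_command", "body": {"deltas": [[[-6,-10,-1],[0,0,6.5],0],[[-11,-20,-2],[0,0,13],0],[[-17,-30,-3],[0,0,19.6],0],[[-22,-40,-4],[0,0,26.1],0],[[-27.7,-50.6,-5],[0,0,32.6],0]]}}

```text
clock: 8.42
ee_pos: [0.5012, 0.0889, 0.2531]
tool_rot: [-179.9, -0.1, 141.4]
contact_force: [0.6, -0.3, -1.7]
finger_gap: 0.132
finger_force: 78.3
```

>>> {"method": "arm_command", "body": {"deltas": [[[-10,-6,-1],[0,0,6.5],0],[[-20,-11,-2],[0,0,13],0],[[-30,-17,-3],[0,0,19.6],0],[[-40,-22,-4],[0,0,26.1],0],[[-50.6,-27.6,-5],[0,0,32.6],0]]}}

```text
clock: 8.83
ee_pos: [0.5239, 0.0359, 0.2581]
tool_rot: [-179.9, -0.0, 108.8]
contact_force: [-0.4, 0.6, -2.1]
finger_gap: 0.135
finger_force: 78.3
```

>>> {"method": "arm_command", "body": {"deltas": [[[-13,1,-1],[0,0,7],0],[[-27,2,-2],[0,0,14],0],[[-40,3,-3],[0,0,21],0],[[-51,4,-4],[0,0,28],0],[[-57.5,4,-5],[0,0,32.8],0]]}}

```text
clock: 9.25
ee_pos: [0.5468, -0.0176, 0.2629]
tool_rot: [-179.9, 0.0, 75.9]
contact_force: [-0.2, 1.0, -1.8]
finger_gap: 0.135
finger_force: 78.5
```

```bash
cat >> h.py <<'E'
ax=np.array([.503,-.168]);_y=np.radians(-15);ex=np.array([np.cos(_y),np.sin(_y)]);ey=np.array([-ex[1],ex[0]])
G=np.array([0,0,-.0153])
def pose(th,off,z,lat=0):
    Rs=Rot.from_euler("xyz",[0,th,-105],degrees=True)
    sp=np.r_[ax+ey*off+ex*lat,z];grip=sp-Rs.apply([.135,0,-.022])
    Rt=Rs*Rot.from_euler("xyz",[180,0,180],degrees=True)
    return grip-Rt.apply(G),Rt
E
python3 - <<'E'
from h import *
p,R,o=cur();print(p,o["tool_rot"],o["contact_force"],o["finger_gap"],o["qpos"])
t=camera("top")[:,:,::-1];s=camera("side")[:,:,::-1]
Rs=R*Rot.from_euler("xyz",[180,0,180],degrees=True);g=p+R.apply(G)
pts={k:g+Rs.apply(np.array(v)) for k,v in dict(grip=(0,0,0),hend=(-.029,0,0),spL=(.135,.022,-.022),spR=(.135,-.022,-.022),bk=(.038,0,-.004)).items()}
w=np.zeros((560,800,3),np.uint8)
for n,im,(x0,y0,x1,y1),X in(("top",t,(320,150,400,270),0),("side",s,(240,90,340,230),395)):
    f=4.5 if n=="top" else 4;c=cv2.resize(np.ascontiguousarray(im[y0:y1,x0:x1]),None,fx=f,fy=f,interpolation=2)
    for k,P in pts.items():
        q=(proj(n,P)+.5-[x0,y0])*f;cv2.circle(c,tuple(int(v) for v in q),3,(0,0,255),1)
    w[:c.shape[0],X:X+c.shape[1]]=c
cv2.imwrite("pics/c6.png",w)
E
```

```text
[ 0.54677751 -0.01760304  0.2629361 ] [-1.79890622e+02  2.43679056e-02  7.58836628e+01] [-0.23452735  0.9677397  -1.80945805] 0.13477912798911154 [-1.84364652e+00  5.97028320e+00  1.61603809e+01  1.00302156e+02
 -5.61061005e-04  1.02272714e+02]
```

View pics/c6.png

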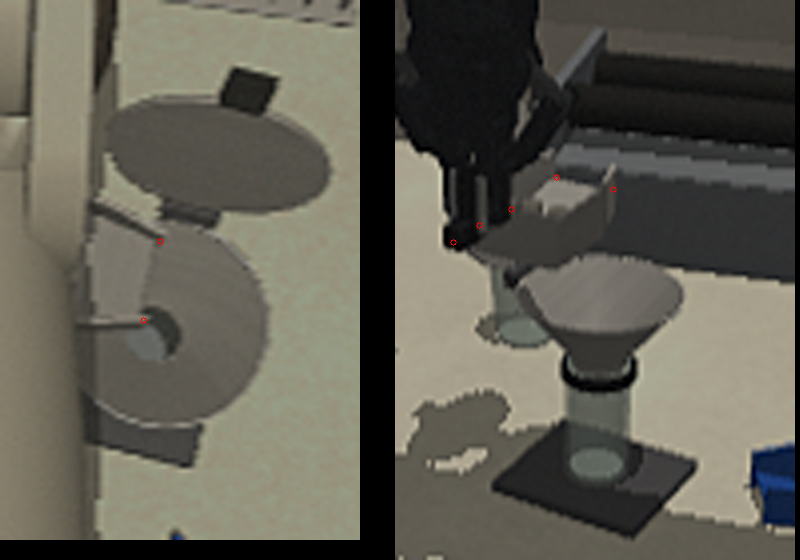

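The projected spout corners (red) fall on the real ones within 2–3 px. Next I'll tilt around the spout in stages.

Run:
```python
from h import *
p,R,o=cur();b=(p,R)
for k in range(1,6):
    th=6*k;P,Rt=pose(th,.02-.001*k,.235-.007*k,);print(th,to(P,Rt,b))
```

```text
6 (array([-4.1, -3.2, 14.3]), array([-0.2,  6. ,  1.1]))
12 (array([-8. , -3.3,  7.5]), array([-0.2, 12. ,  1.1]))
18 (array([-13.3,  -3.5,   1. ]), array([-0.3, 18. ,  1.1]))
24 (array([-20. ,  -3.6,  -4.9]), array([-0.3, 24. ,  1.1]))
30 (array([-28.1,  -3.8, -10.2]), array([-0.4, 30. ,  1.1]))
```

>>> {"method": "arm_command", "body": {"deltas": [[[-3,-2,10],[0,4,1],0],[[-6,-3,9],[0,8,1],0],[[-8,-3,7],[0,12,1],0],[[-10,-3,5],[0,14,1],0],[[-11.5,-3.5,3],[0,16,1],0]]}}

```text
clock: 9.77
ee_pos: [0.54, -0.027, 0.2607]
tool_rot: [-179.9, -16.1, 75.4]
contact_force: [-0.2, 0.9, -2.2]
finger_gap: 0.131
finger_force: 78.6
```

Run:
```python
from h import *
p,R,o=cur();b=(p,R);print(p,o["tool_rot"],o["qpos"],o["finger_gap"])
for k in range(1,6):
    th=16+2.8*k;P,Rt=pose(th,.018-.0006*k,.215-.003*k,);print(th,to(P,Rt,b))
```

```text
[ 0.54003784 -0.02696581  0.26073606] [-179.85354663  -16.10955694   75.44906902] [-11.64472543   2.90370791  11.32241631  97.73198636  16.09594948
  92.98258011] 0.13130390642582063
18.8 (array([-2.4,  0.7, -1.8]), array([-0.3,  2.7,  0.4]))
21.6 (array([-4.6,  0.7, -5.7]), array([-0.3,  5.5,  0.4]))
24.4 (array([-7.1,  0.6, -9.5]), array([-0.3,  8.3,  0.4]))
27.2 (array([ -9.9,   0.6, -13.2]), array([-0.3, 11.1,  0.4]))
30.0 (array([-13.1,   0.5, -16.9]), array([-0.3, 13.9,  0.4]))
```

>>> {"method": "arm_command", "body": {"deltas": [[[-2.4,0.6,-2],[0,2.8,0.4],0],[[-4.6,0.6,-5.7],[0,5.5,0.4],0],[[-7,0.6,-9.5],[0,8.3,0.4],0],[[-10,0.6,-13],[0,11,0.4],0],[[-13,0.5,-17],[0,14,0.4],0]]}}

```text
clock: 10.18
ee_pos: [0.5364, -0.0433, 0.2738]
tool_rot: [-179.7, -30.1, 75.0]
contact_force: [1.0, -0.2, -1.9]
finger_gap: 0.134
finger_force: 78.6
```

```bash
cat > look.py <<'E'
from h import *
import sys
def look(name,draw=True):
    p,R,o=cur();print(p,o["tool_rot"],o["clock"],o["finger_gap"],o["contact_force"])
    t=camera("top")[:,:,::-1];s=camera("side")[:,:,::-1]
    Rs=R*Rot.from_euler("xyz",[180,0,180],degrees=True);g=p+R.apply(G)
    pts=[g+Rs.apply(np.array(v)) for v in((-.029,0,0),(.135,.022,-.022),(.135,-.022,-.022),(.038,.033,-.006))]
    w=np.zeros((560,800,3),np.uint8)
    for n,im,(x0,y0,x1,y1),X in(("top",t,(320,150,400,270),0),("side",s,(240,90,340,230),395)):
        f=4.5 if n=="top" else 4;c=cv2.resize(np.ascontiguousarray(im[y0:y1,x0:x1]),None,fx=f,fy=f,interpolation=2)
        if draw:
            for P in pts:
                q=(proj(n,P)+.5-[x0,y0])*f;cv2.circle(c,tuple(int(v) for v in q),3,(0,0,255),1)
        w[:c.shape[0],X:X+c.shape[1]]=c
    cv2.imwrite(f"pics/{name}.png",w);cv2.imwrite(f"pics/{name}t.png",t);cv2.imwrite(f"pics/{name}s.png",s)
if __name__=="__main__":look(sys.argv[1])
E
python3 look.py c7
python3 - <<'E'
from h import *
b=cur()[:2];print(cur()[2]["qpos"])
for k in range(1,6):
    th=30+2*k;P,Rt=pose(th,.015,.200-.004*k,);print(th,to(P,Rt,b))
E
```

```text
[ 0.53635961 -0.04330141  0.27380545] [-179.74543723  -30.12196697   75.02728223] 10.1833 0.13429578141754772 [ 0.97148461 -0.24495516 -1.88801278]
[-20.74771605   4.3318248   10.96486283 100.29748024  29.85850972
  83.36415424]
32 (array([-1.5, -0.1, -1.3]), array([-0.3,  1.9, -0.2]))
34 (array([-4. , -0.1, -2.5]), array([-0.3,  3.9, -0.2]))
36 (array([-6.6, -0.1, -3.7]), array([-0.3,  5.9, -0.2]))
38 (array([-9.4, -0.1, -4.9]), array([-0.3,  7.9, -0.2]))
40 (array([-12.4,  -0.1,  -6.1]), array([-0.3,  9.9, -0.2]))
```

View pics/c7.png

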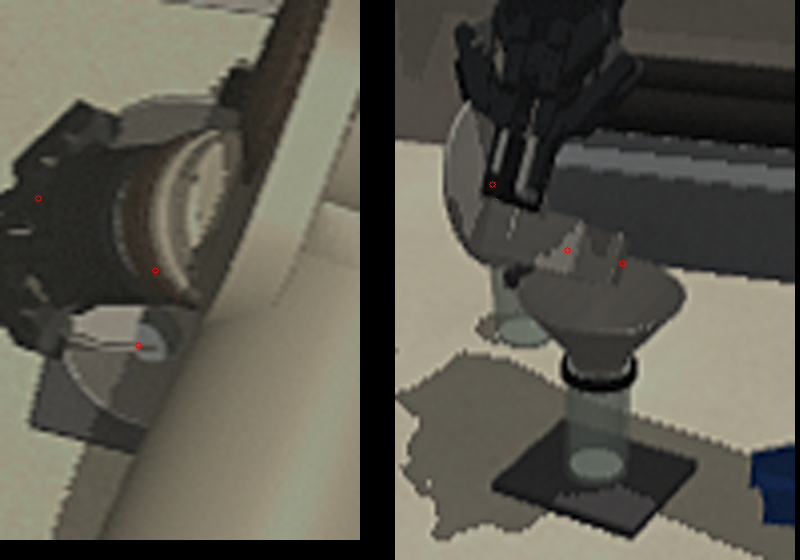

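Side view: the pouring edge sits about 5 px (about 12 mm) below my model, so the scoop has drooped slightly in the grip. The top view matches: spout corner (138,345), over the funnel. No stones have left yet. I'll go on tilting slowly and watch the jar numerically.

>>> {"method": "arm_command", "body": {"deltas": [[[-2,0,-2],[0,2,0],0],[[-4.5,0,-3.5],[0,4,0],0],[[-7,0,-5],[0,6,0],0],[[-10,0,-7],[0,8,0],0],[[-13,0,-9],[0,10,0],0]]}}

```text
clock: 10.7
ee_pos: [0.5324, -0.0584, 0.275]
tool_rot: [-179.7, -40.0, 74.9]
contact_force: [-0.2, 0.2, -2.0]
finger_gap: 0.132
finger_force: 78.6
```

```bash
cat > jar.py <<'E'
from look import *
s0=cv2.imread("pics/side0.png").astype(int);t0=cv2.imread("pics/top0.png").astype(int)
def jar(name):
    look(name);s=cv2.imread(f"pics/{name}s.png").astype(int)
    J=(s-s0)[183:212,280:300].mean(2);print("jar diff>25:",(np.abs(J)>25).sum());print(J[::2,::2].astype(int))
    F=s[135:175,268:315];print("white in funnel/spout:",(F.min(2)>165).sum(),F.min(2).max())
    print("q5",cur()[2]["qpos"])
if __name__=="__main__":
    jar(sys.argv[1])
    b=cur()[:2];a=[float(v) for v in sys.argv[2:]]  # th0 th1 z0 z1
    for k in range(1,6):
        f=k/5;P,Rt=pose(a[0]+(a[1]-a[0])*f,.015,a[2]+(a[3]-a[2])*f);print(a[0]+(a[1]-a[0])*f,*to(P,Rt,b))
E
python3 jar.py c8 40 45 .197 .195
```

```text
[ 0.53240974 -0.05841124  0.27501607] [-179.69039785  -39.99696418   74.90802028] 10.7 0.13246443272205244 [-0.16917182  0.17307365 -2.01497814]
jar diff>25: 73
[[-77   4 -10  -1   0  -1   0   0   0   0]
 [-72 -27   2   1   0  -1   0   0   0   2]
 [-71 -53 -11   1   3   0   0   2  -8 -27]
 [-70 -53 -13 -16 -17 -15 -14 -17 -15 -29]
 [-71 -51 -12 -16 -16 -16 -15 -15 -14 -28]
 [-73 -56 -14 -17 -15 -15 -15 -16 -13 -37]
 [-60   4  -6 -13 -18 -17 -15 -15 -13 -42]
 [  0   1   0   0   1   1  -7 -17 -13 -41]
 [  0   0   0  -2  -1   0  -1   0  -4 -29]
 [  0   0   0  -2  -1   0  -1   0   0   3]
 [ -1  -2  -1  -1  -2   0  -1  -2   0  -2]
 [  0   0  -1  -1  -1   0  -1  -1   0   1]
 [ -1   0  -1  -2  -1   0  -1   0  -1  -1]
 [ -1   0   0   0   0   0   0   0  -1  -1]
 [  0  -1  -2  -1   0  -1  -2   1   0   0]]
white in funnel/spout: 0 158
q5 [-26.77947094   7.10855551  10.58175159 103.55136763  38.88565335
  74.78821217]
41.0 [ 10.3  -0.2 -12.6] [-0.3  1.  -0.2]
42.0 [  9.8  -0.2 -14.7] [-0.3  2.  -0.2]
43.0 [  9.4  -0.2 -16.7] [-0.3  3.  -0.2]
44.0 [  8.8  -0.2 -18.7] [-0.3  4.  -0.3]
45.0 [  8.3  -0.2 -20.8] [-0.3  5.  -0.3]
```

Run:
```python
from h import *
p,R,o=cur();Rs=R*Rot.from_euler("xyz",[180,0,180],degrees=True);sp=p+R.apply(G)+Rs.apply([.135,0,-.022]);d=sp[:2]-ax
print("spout",sp,"off",d@ey,"lat",d@ex)
for th in(41,42,43,44,45,46,47,48,50):print(th,*to(*pose(th,.015,.183)))
```

```text
spout [ 0.50600865 -0.15476952  0.18210253] off 0.01355835274900963 lat -0.0005181704189573377
41 [ 1.5 -0.1 -2.2] [-0.3  1.  -0.2]
42 [ 1.4 -0.1 -4.5] [-0.3  2.  -0.2]
43 [ 1.1 -0.1 -6.9] [-0.3  3.  -0.2]
44 [ 0.9 -0.1 -9.2] [-0.3  4.  -0.3]
45 [  0.6  -0.1 -11.6] [-0.3  5.  -0.3]
46 [  0.2  -0.2 -13.9] [-0.3  6.  -0.3]
47 [ -0.2  -0.2 -16.2] [-0.3  7.  -0.3]
48 [ -0.6  -0.2 -18.6] [-0.3  8.  -0.3]
50 [ -1.5  -0.2 -23.2] [-0.3 10.  -0.3]
```

>>> {"method": "arm_command", "body": {"deltas": [[[1.5,0,-2.2],[0,1,0],0],[[1.4,0,-4.5],[0,2,0],0],[[1,0,-7],[0,3,0],0],[[1,0,-9],[0,4,0],0],[[0.6,0,-11.6],[0,5,0],0]]}}

```text
clock: 11.22
ee_pos: [0.5308, -0.0657, 0.285]
tool_rot: [-179.6, -45.1, 74.7]
contact_force: [-0.1, -0.5, -1.8]
finger_gap: 0.132
finger_force: 78.6
```

```bash
cat > jc.py <<'E'
from h import *
import sys
b=cv2.imread("pics/c8s.png").astype(int);s=camera("side")[:,:,::-1];cv2.imwrite(f"pics/{sys.argv[1]}s.png",s)
w=s.astype(int);D=(w-b)
print("jar",(np.abs(D[183:212,284:298]).max(2)>25).sum(),"max min-channel",w[183:212,284:298].min(2).max(), "funnel/neck bright",(w[150:180,272:312].min(2)>150).sum(),"spout bright",(w[130:165,262:300].min(2)>160).sum())
p,R,o=cur();print(p,o["tool_rot"],o["clock"],o["contact_force"],o["finger_gap"])
E
python3 jc.py c9
```

```text
jar 0 max min-channel 108 funnel/neck bright 16 spout bright 0
[ 0.53072585 -0.06625088  0.28464889] [-179.55287872  -45.14424748   74.61609699] 11.2667 [-1.0566855  -0.30572088 -3.39588459] 0.13355037897361177
```

>>> {"method": "arm_command", "body": {"deltas": [[[0,0,-2.4],[0,1,0],0],[[-0.2,0,-4.7],[0,2,0],0],[[-0.5,0,-7],[0,3,0],0],[[-0.7,0,-9.4],[0,4,0],0],[[-1,0,-11.7],[0,5,0],0]]}}

```text
clock: 11.68
ee_pos: [0.5285, -0.0747, 0.2924]
tool_rot: [-179.5, -50.1, 74.6]
contact_force: [0.9, -0.0, -1.5]
finger_gap: 0.134
finger_force: 78.7
```

```bash
python3 jc.py c10
```

```text
jar 21 max min-channel 108 funnel/neck bright 26 spout bright 0
[ 0.52841652 -0.07508523  0.29198459] [-179.46358375  -50.16782913   74.49852564] 11.7333 [-1.42307402 -0.36170183 -3.38276043] 0.13753494229011987
```

>>> {"method": "arm_command", "body": {"deltas": [[[0,0,-2.4],[0,1,0],0],[[-0.2,0,-4.7],[0,2,0],0],[[-0.5,0,-7],[0,3,0],0],[[-0.5,0,-7],[0,3,0],0],[[-0.5,0,-7],[0,3,0],0]]}}

```text
clock: 12.15
ee_pos: [0.5271, -0.0803, 0.2961]
tool_rot: [-179.4, -53.0, 74.5]
contact_force: [-0.3, 0.0, -1.6]
finger_gap: 0.135
finger_force: 78.7
```

```bash
python3 jc.py c11
```

```text
jar 38 max min-channel 110 funnel/neck bright 25 spout bright 0
[ 0.5271319  -0.08005014  0.29627083] [-179.4824969   -52.99648356   74.5147959 ] 12.2 [-0.13971495 -0.86524591 -0.67499042] 0.13868871511399283
```

Run:
```python
import cv2,numpy as np
b=cv2.imread("pics/c8s.png").astype(int).mean(2);w=cv2.imread("pics/c11s.png").astype(int)
print("neck..jar diff rows176-212 cols 278-302")
for r in range(174,214,2):print(r,(w.mean(2)-b)[r,278:304:2].astype(int))
print("bright rows 140-176")
for r in range(140,176,3):print(r,w.min(2)[r,264:316:3])
```

```text
neck..jar diff rows176-212 cols 278-302
174 [1 1 0 0 1 3 0 0 0 0 0 1 3]
176 [  1   0   0   0   2   1   0   0   0   1   1  11 -51]
178 [  1   1   1   1   1   0   0   1   1   0   5 -74 -70]
180 [  0   2   0   2   0   1   1   2   1   0   5 -30 -69]
182 [  1   2  -1   1   0   1   1   1   1   3  -5 -34 -70]
184 [  1   1   0   0   1   1   0   1   1   3  -1 -50 -71]
186 [  1   1   1   1   2   0   0   0   0   0   2 -37 -27]
188 [1 1 1 0 1 1 0 0 1 0 1 2 3]
190 [1 0 1 0 2 1 0 1 1 0 1 2 1]
192 [ 1  1  1  1  1  0 14 12 -1  1  0  1  2]
194 [ 1  1  0  1  0 -1 17 16 18 -2  0  0  1]
196 [ 1  1  0  1 -1 12  4 18 17 16 34 -2  0]
198 [  0   0   0   1   3   7  10  -1   5  13  45  53 -12]
200 [-1 -1 -1  0 17 51 19 12 16 -2  6 48 74]
202 [  1  -1   1   2  -7 -12  -3  -9  14   0   0  -3  27]
204 [ -1   0   2 -28 -20 -23 -29 -16 -19   2   1   0  31]
206 [  0  -2   2 -17 -33 -33  -4 -27 -29   3   1  -1   8]
208 [  0   1   2   3  -3   4   2 -25 -24   3  -1   1   1]
210 [ 1  0 -1  3  0  0  1  2  1  0  2  1  0]
212 [ 1  0  0  1 -1  0  1  0  1  1  0  0  1]
bright rows 140-176
140 [ 59 126  71  73  73  72 107 117
[... 163 characters left out ...]
6  67  44  48  48  49  49  49  49]
149 [58 60 53 54 53 52 47 76 64 66 68 68 46 49 48 47 47 50]
152 [59 58 52 52 53 53 52 51 52 67 68 86 46 48 48 47 48 47]
155 [ 56  59  46  51  51  53  52  53  51  69  66  45  95 100  37  43  46  48]
158 [ 86  37  51  51  59  60  61  49  51  50  68  45 108 103 100 153 132 133]
161 [ 87  56  42  67  69  61  70  69  71  69  55 110 104 102 101  93 142 145]
164 [123  80  75  67  67  69  67  69  69  70  38 108 104 102  94  93 135 144]
167 [ 73  75  78  65  66  67  69  67  69  71 110 105 103  96  94  86 151 146]
170 [ 82  85 102 107  48  69  67  70  69  66 109 105  97  97  89 142 148 147]
173 [ 84 107 105 107 112  46  50  52  56  59  71  65  56  37 156 149 148 147]
```

>>> {"method": "arm_command", "body": {"deltas": [[[0,0,-2.4],[0,1,0],0],[[-0.3,0,-4.7],[0,2,0],0],[[-0.3,0,-4.7],[0,2,0],0],[[-0.5,0,-7],[0,3,0],0],[[-0.5,0,-7],[0,3,0],0]]}}

```text
clock: 12.62
ee_pos: [0.5255, -0.086, 0.2999]
tool_rot: [-179.4, -56.1, 74.4]
contact_force: [-0.3, 0.4, -1.6]
finger_gap: 0.137
finger_force: 78.7
```

```bash
cat > jm.py <<'E'
import cv2,numpy as np,subprocess,sys
print(subprocess.run(["python3","jc.py",sys.argv[1]],capture_output=True,text=True).stdout)
w=cv2.imread(f"pics/{sys.argv[1]}s.png").astype(int).mean(2)
for r in range(184,212,2):print(r,w[r,280:300].astype(int))
E
python3 jm.py c12; python3 -c "
from h import *
print(cur()[2]['qpos'])
b=cv2.imread('pics/c8s.png').astype(int).mean(2)
for r in range(196,212,2):print(r,b[r,280:300].astype(int))"
```

```text
jar 37 max min-channel 105 funnel/neck bright 20 spout bright 0
[ 0.5255531  -0.08593573  0.29986472] [-179.38576422  -56.03485922   74.40537881] 12.6667 [-0.11774957  0.60572137 -0.48876188] 0.13432470841729427

184 [97 65  3  9  5 20 63 50 48 58 51 50 56 58 60 51 43  6  3  1]
186 [92 97 77 48 15  9 11 11 11 12 10 12 12  8  9 10  7  3 36 88]
188 [92 94 82 76 77 76 69 73 73 53 53 53 52 70 68 66 67 79 85 98]
190 [91 94 84 71 73 77 79 80 81 80 81 80 77 92 74 74 73 72 83 98]
192 [92 95 83 73 73 76 78 77 79 79 77 89 95 94 93 84 83 72 78 93]
194 [ 96  75  65  72  76  77  78  79  79  77  91  95  93  93  91  90  86 100
 134 157]
196 [ 44  32  40  50  64  65  70  69  72  86  84  98  90  95  90  90  84  98
 125 173]
198 [ 36  35  42  53  65  65  65  66  83  76  87  69  76  83  83  82  79 113
 128 173]
200 [37 36 41 53 65 65 63 85 80 80 81 76 72 76 75 78 79 50 53 90]
202 [38 36 46 53 65 63 67 68 72 75 73 71 77 81 79 76 60 57 45 35]
204 [37 36 45 52 72 69 80 74 70 72 80 78 83 84 82 85 75 57 46 36]
206 [ 38  36  46  59  85  64  69  70  67  81  82  69  72  74  70  88 103  55
  40  37]
208 [ 36  36  38  51  55  70  88  91 108 107 104  90  78  84  66  80  60  54
  36  32]
210 [38 37 37 36 41 45 51 56 58 61 62 60 58 61 50 49 35 57 67 66]
[-35.09239237  15.40712861  14.69477985 116.47148412  51.09547223
  56.99069037]
196 [44 30 39 51 62 65 69 68 73 78 76 79 77 77 75 72 70 75 84 93]
198 [35 34 42 52 64 64 65 67 66 65 66 67 64 67 70 66 68 82 86 94]
200 [38 36 42 52 64 63 65 66 66 66 65 65 64 62 62 61 58 56 46 55]
202 [37 35 45 51 62 55 76 84 87 89 90 88 88 70 67 57 58 57 46 35]
204 [ 36  34  44  48 100 100  99  99 101  98  99 100 100 102 103  98  70  55
  44  36]
206 [ 38  35  44  54 105  99  97  98  99  98  99  98  99  99 100 102  99  54
  38  35]
208 [ 35  37  36  49  52  80  95  93 103 103 103 102 104 110  90  80  57  52
  34  31]
210 [36 37 36 35 38 45 50 55 57 59 60 57 55 58 50 47 35 55 65 65]
```

>>> {"method": "arm_command", "body": {"deltas": [[[0,0,-2.4],[0,1,0],0],[[-0.3,0,-4.7],[0,2,0],0],[[-0.3,0,-4.7],[0,2,0],0],[[-0.5,0,-7],[0,3,0],0],[[-0.5,0,-7],[0,3,0],0]]}}

```text
clock: 13.08
ee_pos: [0.5239, -0.0919, 0.3033]
tool_rot: [-179.3, -59.1, 74.3]
contact_force: [0.3, -0.0, -1.9]
finger_gap: 0.136
finger_force: 78.8
```

```bash
python3 jm.py c13
```

```text
jar 39 max min-channel 105 funnel/neck bright 19 spout bright 0
[ 0.52401762 -0.09183085  0.30333275] [-179.3370465   -59.03746139   74.34776344] 13.1333 [ 0.24251447  0.42155643 -1.78022356] 0.13480221380578414

184 [96 67  2  8  5 21 64 49 49 60 49 51 56 58 59 51 43  5  7  0]
186 [92 98 77 48 16  4  9 11 11 12 11 10  9  8 12  8  8  2 36 88]
188 [91 94 82 75 77 76 68 73 72 52 54 53 52 70 67 65 66 78 85 99]
190 [92 95 84 72 73 77 79 79 80 80 81 80 78 90 96 92 82 87 79 94]
192 [ 93  94  83  73  74  77  77  78  80  79  78  76  88  95  91  89  86 102
 114 154]
194 [ 97  75  65  71  77  77  78  79  79  78  91  88  94  93  92  89  85  99
 126 172]
196 [ 44  33  39  52  63  64  69  69  72  76  84  99  90  95  91  90  84  97
 125 171]
198 [ 37  35  41  53  65  64  65  72  85  80  88  69  75  82  83  82  79 112
 128 173]
200 [37 35 42 54 65 65 65 86 81 81 80 77 73 76 75 77 80 49 51 91]
202 [36 36 46 54 65 63 68 67 72 75 73 74 78 81 78 76 60 57 46 35]
204 [36 35 46 51 74 70 80 72 70 72 80 77 83 84 83 85 74 57 46 36]
206 [ 37  35  46  58  84  64  69  70  67  81  82  68  71  73  70  89 103  57
  40  35]
208 [ 37  36  38  50  55  69  88  89 107 108 104  91  78  84  67  79  61  54
  34  33]
210 [38 38 37 36 41 44 52 56 58 60 61 60 58 61 51 48 35 56 67 65]
```

>>> {"method": "arm_command", "body": {"deltas": [[[0,0,-3],[0,1.3,0],0],[[-0.3,0,-6],[0,2.6,0],0],[[-0.6,0,-9.4],[0,4,0],0],[[-1,0,-13],[0,5.5,0],0],[[-1.3,0,-16.5],[0,7,0],0]]}}

```text
clock: 13.55
ee_pos: [0.5202, -0.1059, 0.3114]
tool_rot: [-179.4, -66.0, 74.4]
contact_force: [-0.2, 0.9, -1.7]
finger_gap: 0.133
finger_force: 78.8
```

>>> {"method": "arm_command", "body": {"deltas": [[[0,0,-3],[0,1.3,0],0],[[-0.3,0,-6],[0,2.6,0],0],[[-0.6,0,-9.4],[0,4,0],0],[[-0.6,0,-9.4],[0,4,0],0],[[-0.6,0,-9.4],[0,4,0],0]]}}

```text
clock: 13.97
ee_pos: [0.5193, -0.1086, 0.3078]
tool_rot: [-179.4, -69.5, 73.9]
contact_force: [0.1, 0.1, -2.1]
finger_gap: 0.136
finger_force: 78.8
```

```bash
python3 jm.py c14
python3 - <<'E'
from h import *
print(cur()[2]["qpos"])
w=camera("wrist")[:,:,::-1];t=camera("top")[:,:,::-1];cv2.imwrite("pics/c14w.png",w);cv2.imwrite("pics/c14t.png",t)
s=cv2.imread("pics/c14s.png").astype(int)
# stones elsewhere: bright new pixels on the bench around station
b=cv2.imread("pics/side0.png").astype(int);d=((s.min(2)>170)&(s.min(2)-b.min(2)>20));ys,xs=np.nonzero(d);print("new bright",len(xs),list(zip(xs,ys))[:20])
E
```

```text
jar 37 max min-channel 105 funnel/neck bright 9 spout bright 0
[ 0.51934857 -0.10853758  0.30824061] [-179.57495526  -69.45245567   74.05318814] 14.0167 [ 0.21016584  0.53086589 -2.41081987] 0.13333401909332177

184 [93 66  0  6  6 19 64 48 49 59 50 51 56 58 59 51 43  4  5  1]
186 [ 91  97  77  48  17   6   9  12  12   9  11  10   8  12  10   9   8   2
  29 148]
188 [ 91  93  81  74  77  76  69  71  72  52  53  53  51  70  68  67  66  75
  74 152]
190 [ 91  93  83  71  73  77  78  79  80  80  80  79  79  78  76  73  70  83
 114 175]
192 [ 92  93  83  72  74  76  78  77  78  79  79  78  77  77  73  84  88  98
 108 172]
194 [ 96  74  65  71  76  77  77  78  79  79  78  78  76  74  93  89  85  98
 125 170]
196 [ 44  32  39  52  64  64  69  69  73  77  76  79  73  97  90  89  84  97
 124 170]
198 [ 34  36  42  52  65  64  63  72  88  87  88  69  75  82  82  82  78 112
 127 172]
200 [38 36 41 52 65 64 63 85 80 80 80 76 72 74 75 78 79 50 50 90]
202 [37 35 45 50 65 62 68 68 72 75 72 73 78 81 77 76 60 58 44 34]
204 [37 36 45 51 72 68 79 70 70 71 79 77 84 84 82 85 73 57 46 35]
206 [ 36  36  46  59  84  63  67  69  67  80  81  68  71  73  70  88 102  55
  39  36]
208 [ 35  36  37  51  56  68  88  90 107 106 104  89  79  83  66  79  60  53
  34  32]
210 [38 36 37 35 39 45 50 55 58 61 61 60 58 60 52 48 36 56 66 64]
[-40.30765932  24.1741507   16.40729711 130.46530345  58.20382135
  37.36018862]
new bright 0 []
```

Run:
```python
from h import *
b=cur()[:2];A=pose(37,.04,.24);B=pose(4,.13,.26);C=pose(-5,.16,.26)
print(*to(*pose(53,.02,.21),b));print(*to(*A,b));print(*to(*B,A));print(*to(*C,B),C[0])
```

```text
[24.4 -0.8 27.3] [  0.4 -16.4  -0.3]
[45.7 -1.3 70.5] [  0.4 -32.4  -0.4]
[ 65.8  -0.  112.8] [  0. -33.  -0.]
[29.3  0.  23.3] [ 0. -9. -0.] [0.57936979 0.11701595 0.25490848]
```

>>> {"method": "arm_command", "body": {"deltas": [[[9,0,8],[0,-6,0],0],[[17,-0.5,19],[0,-12,0],0],[[27,-0.8,31],[0,-19,0],0],[[36,-1,50],[0,-26,0],0],[[45.7,-1.3,70.5],[0.4,-32.4,-0.4],0]]}}

```text
clock: 14.53
ee_pos: [0.5407, -0.0294, 0.3289]
tool_rot: [179.6, -36.7, 75.0]
contact_force: [-0.5, -0.4, -2.0]
finger_gap: 0.136
finger_force: 78.7
```

>>> {"method": "arm_command", "body": {"deltas": [[[13,0,22],[0,-6.6,0],0],[[26,0,45],[0,-13.2,0],0],[[39,0,68],[0,-20,0],0],[[53,0,90],[0,-26.5,0],0],[[65.8,0,112.8],[0,-33,0],0]]}}

```text
clock: 14.95
ee_pos: [0.5714, 0.0884, 0.2783]
tool_rot: [179.7, -3.9, 75.0]
contact_force: [1.3, -0.4, -1.3]
finger_gap: 0.132
finger_force: 78.6
```

>>> {"method": "arm_command", "body": {"deltas": [[[10,0,8],[0,-3,0],0],[[20,0,16],[0,-6,0],0],[[29,0,23],[0,-9,0],0],[[29,0,23],[0,-9,0],0],[[29,0,23],[0,-9,0],0]]}}

```text
clock: 15.37
ee_pos: [0.5791, 0.1178, 0.2545]
tool_rot: [-179.9, 4.9, 75.1]
contact_force: [-0.4, 0.1, -0.4]
finger_gap: 0.136
finger_force: 78.7
```

Run:
```python
from h import *
p,R,o=cur();print(p,o["tool_rot"],o["qpos"],o["clock"],o["finger_gap"])
F=[]
im={}
for i in range(8):
    n=("top","side","wrist")[i%3];im[n]=camera(n)[:,:,::-1];F.append(get_obs()["contact_force"])
print("F",np.mean(F,0))
for n in im:cv2.imwrite(f"pics/e_{n}.png",im[n])
g=lambda a:(255*(np.ascontiguousarray(a)/255.)**.6).astype(np.uint8)
w=np.zeros((600,800,3),np.uint8)
w[:300,:300]=g(cv2.resize(im["top"][195:245,330:380].copy(),(300,300),interpolation=2))
w[:420,310:550]=g(cv2.resize(im["side"][145:215,270:310].copy(),(240,420),interpolation=2))
w[300:600,:300]=g(cv2.resize(im["side"][60:190,190:320].copy(),(300,300)))
w[420:600,310:550]=g(cv2.resize(im["wrist"].copy(),(240,180)))
w[:400,555:795]=g(cv2.resize(im["wrist"][140:300,225:321].copy(),(240,400)))
cv2.imwrite("pics/e.png",w)
```

```text
[0.57906848 0.11783598 0.25452652] [-179.90243255    4.91436256   75.12333998] [ 13.65311562  14.53766846  24.9024759  102.80232008  -4.26965934
 118.62483947] 15.3667 0.1358955583632637
F [-0.26599397 -0.31928395 -1.31278657]
```

View pics/e.png

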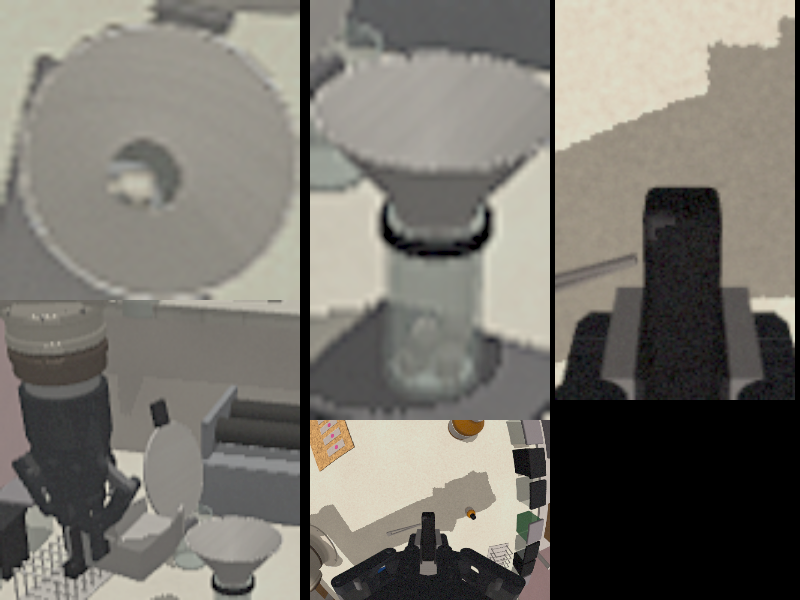

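The neck view shows white only through the hole, and no stones are on the cone. The side view shows stones heaped in the jar, one on top at (425,320). The wrist force fits an empty scoop. Next I'll carry the scoop back to its original clear spot.

Run:
```python
from h import *
def sp(yaw,pit,p): # scoop yaw, nose-up pit
    Rs=Rot.from_euler("xyz",[0,-pit,yaw],degrees=True);return np.array(p),Rs*Rot.from_euler("xyz",[180,0,180],degrees=True)
b=cur()[:2];p0=b[0]
for k in range(1,5):
    f=k/4;c=sp(-105+130.6*f,3,p0+(np.array([.458,.196,.20])-p0)*f);print(*to(*c,b),c[1].as_euler("xyz",degrees=True));b=c
print(*to(*sp(25.6,3,[.458,.196,.045]),b))
s=cv2.imread("pics/e_side.png").astype(int)
```

```text
[ 12.6 -34.5  12.8] [ -2.2   1.8 -32.6] [180.     3.   107.65]
[ 29.  -22.8  12.4] [ -1.7   0.  -32.6] [180.    3.  140.3]
[36.8 -4.  12. ] [ -1.7   0.  -32.6] [180.     3.   172.95]
[33.2 16.2 12.1] [ -1.7   0.  -32.6] [-180.     3.  -154.4]
[  8.1  -0.  154.8] [-0. -0. -0.]
```

>>> {"method": "arm_command", "body": {"deltas": [[[2,-6,2],[-0.4,0.4,-6],0],[[5,-13,5],[-0.8,0.8,-12.5],0],[[7,-20,7],[-1.2,1.2,-19.5],0],[[10,-27,10],[-1.7,1.5,-26],0],[[12.6,-34.5,12.8],[-2.2,1.8,-32.6],0]]}}

```text
clock: 16.18
ee_pos: [0.5487, 0.1363, 0.2411]
tool_rot: [-179.9, 3.0, 108.0]
contact_force: [0.6, 1.2, -1.6]
finger_gap: 0.133
finger_force: 78.7
```

>>> {"method": "arm_command", "body": {"deltas": [[[6,-5,2.5],[-0.3,0,-6.5],0],[[12,-9,5],[-0.7,0,-13],0],[[17,-14,7.5],[-1,0,-19.6],0],[[23,-18,10],[-1.4,0,-26],0],[[29,-22.8,12.4],[-1.7,0,-32.6],0]]}}

```text
clock: 16.6
ee_pos: [0.5183, 0.1563, 0.2273]
tool_rot: [-179.9, 3.0, 140.6]
contact_force: [-0.8, 0.3, -1.7]
finger_gap: 0.131
finger_force: 78.7
```

>>> {"method": "arm_command", "body": {"deltas": [[[7,-1,2.5],[-0.3,0,-6.5],0],[[15,-2,5],[-0.7,0,-13],0],[[22,-3,7.5],[-1,0,-19.6],0],[[29,-3.5,10],[-1.4,0,-26],0],[[36.8,-4,12],[-1.7,0,-32.6],0]]}}

```text
clock: 17.02
ee_pos: [0.4879, 0.1762, 0.2134]
tool_rot: [-179.9, 2.9, 173.2]
contact_force: [0.5, -0.2, -0.7]
finger_gap: 0.131
finger_force: 78.7
```

>>> {"method": "arm_command", "body": {"deltas": [[[7,3,2.5],[-0.3,0,-6.5],0],[[13,6,5],[-0.7,0,-13],0],[[20,10,7.5],[-1,0,-19.6],0],[[27,13,10],[-1.4,0,-26],0],[[33.2,16.2,12],[-1.7,0,-32.6],0]]}}

```text
clock: 17.43
ee_pos: [0.4575, 0.1963, 0.1996]
tool_rot: [-180.0, 2.9, -154.1]
contact_force: [0.8, 0.9, -0.4]
finger_gap: 0.136
finger_force: 78.7
```

>>> {"method": "arm_command", "body": {"deltas": [[[2,0,35],[0,0,0],0],[[4,0,70],[0,0,0],0],[[6,0,105],[0,0,0],0],[[7,0,132],[0,0,0],0],[[8,0,148],[0,0,0],0]]}}

```text
clock: 17.85
ee_pos: [0.4559, 0.1952, 0.0481]
tool_rot: [-180.0, 2.7, -154.4]
contact_force: [-0.1, 0.4, -1.0]
finger_gap: 0.137
finger_force: 78.6
```

Run:
```python
from h import *
p,R,o=cur();print(p,o["tool_rot"],o["qpos"])
s=camera("side")[:,:,::-1];t=camera("top")[:,:,::-1];cv2.imwrite("pics/f_s.png",s);cv2.imwrite("pics/f_t.png",t)
F=[];
for i in range(6):camera("top");F.append(get_obs()["contact_force"])
print(np.mean(F,0))
s=s.astype(int)
print("stones-bright in scoop region",(s[270:315,205:262].min(2)>185).sum(), "before",(cv2.imread("pics/side0.png").astype(int)[270:315,205:262].min(2)>185).sum())
# lower edge of scoop near wall per column (dark wall vs bench)
g=s.mean(2)
for nm in("side0","f_s"):
    im=cv2.imread(f"pics/{nm}.png").astype(int).mean(2)
    print(nm,[(c,[int(r) for r in np.nonzero(im[270:320,c]<88)[0][-1:]+270]) for c in range(212,262,4)],[(c,[int(r) for r in np.nonzero(im[265:320,c]<110)[0][:1]+265]) for c in range(212,262,4)])
```

```text
[0.45590251 0.1951828  0.04807377] [-179.96334603    2.67375249 -154.42554708] [ 23.13046265  -5.07138188 -18.86800928  73.53048734   0.07735414
  -2.44133024]
[ 0.21967517 -0.05938114 -1.27831498]
stones-bright in scoop region 0 before 0
side0 [(212, [311]), (216, [311]), (220, [311]), (224, [311]), (228, [311]), (232, [311]), (236, [311]), (240, [310]), (244, [310]), (248, [309]), (252, [309]), (256, [296]), (260, [296])] [(212, [285]), (216, [284]), (220, [283]), (224, [281]), (228, [281]), (232, [281]), (236, [280]), (240, [280]), (244, [279]), (248, [279]), (252, [283]), (256, [287]), (260, [281])]
f_s [(212, [308]), (216, [309]), (220, [310]), (224, [310]), (228, [310]), (232, [304]), (236, [309]), (240, [309]), (244, [308]), (248, [308]), (252, [307]), (256, [300]), (260, [296])] [(212, [276]), (216, [275]), (220, [274]), (224, [273]), (228, [273]), (232, [265]), (236, [265]), (240, [265]), (244, [265]), (248, [265]), (252, [265]), (256, [265]), (260, [265])]
```

Run:
```python
from h import *
R=Rot.from_euler("xyz",[180,0,-154.4],degrees=True);print(*to([.458,.196,.030],R))
for nm in("side0","f_s"):
    im=cv2.imread(f"pics/{nm}.png").astype(int).min(2);print(nm,np.sort(im[276:306,210:256].ravel())[::-40][:8],(im[276:306,226:254]>140).sum())
```

```text
[ 1.8 -0.3 23. ] [-0.  3. -0.]
side0 [162 149 147 146 145 144 144 143] 175
f_s [165 143 134 130 128 126 125 123] 0
```

>>> {"method": "arm_command", "body": {"deltas": [[[0.5,0,6],[0,1,0],0],[[1,0,12],[0,2,0],0],[[1.5,0,17],[0,3,0],0],[[1.6,0,18.5],[0,3,0],0],[[1.6,0,18.5],[0,3,0],0]]}}

```text
clock: 18.67
ee_pos: [0.4566, 0.1958, 0.0317]
tool_rot: [-180.0, -0.3, -154.4]
contact_force: [0.4, 0.3, -1.1]
finger_gap: 0.131
finger_force: 78.7
```

>>> {"method": "arm_command", "body": {"deltas": [[[0,0,1],[0,0,0],0],[[0,0,2],[0,0,0],0],[[0,0,3],[0,0,0],0],[[0,0,3],[0,0,0],0],[[0,0,3],[0,0,0],0]]}}

```text
clock: 19.08
ee_pos: [0.4569, 0.1959, 0.03]
tool_rot: [-180.0, -0.1, -154.4]
contact_force: [-0.8, 0.6, -0.8]
finger_gap: 0.135
finger_force: 78.7
```

>>> {"method": "arm_command", "body": {"deltas": [[[0,0,1],[0,0,0],0],[[0,0,2],[0,0,0],0],[[0,0,3],[0,0,0],0],[[0,0,3.5],[0,0,0],0],[[0,0,3.5],[0,0,0],0]]}}

```text
clock: 19.5
ee_pos: [0.4567, 0.1958, 0.0261]
tool_rot: [-180.0, -0.1, -154.4]
contact_force: [-0.1, -0.4, -1.5]
finger_gap: 0.131
finger_force: 78.7
```

>>> {"method": "arm_command", "body": {"deltas": [[[0,0,0.5],[0,0,0],0],[[0,0,1],[0,0,0],0],[[0,0,1.5],[0,0,0],0],[[0,0,1.5],[0,0,0],0],[[0,0,1.5],[0,0,0],0]]}}

```text
clock: 19.92
ee_pos: [0.457, 0.1959, 0.025]
tool_rot: [-180.0, -0.1, -154.4]
contact_force: [-1.1, -0.6, 0.4]
finger_gap: 0.132
finger_force: 78.9
```

>>> {"method": "arm_command", "body": {"deltas": [[[0,0,0.5],[0,0,0],0],[[0,0,0.6],[0,0,0],0],[[0,0,0.6],[0,0,0],0.18],[[0,0,0.6],[0,0,0],0.25],[[0,0,0.6],[0,0,0],0.4]], "newtons": 20}}

```text
clock: 20.33
ee_pos: [0.4569, 0.1959, 0.0242]
tool_rot: [-180.0, -0.1, -154.4]
contact_force: [-0.1, 0.5, -0.0]
finger_gap: 0.377
finger_force: 0.0
```

>>> {"method": "arm_command", "body": {"deltas": [[[0,0,0],[0,0,0],0.7],[[0,0,0],[0,0,0],1],[[0,0,0],[0,0,0],1],[[0,0,0],[0,0,0],1],[[0,0,-10],[0,0,0],1]]}}

```text
clock: 20.75
ee_pos: [0.4558, 0.1955, 0.0329]
tool_rot: [-180.0, -0.3, -154.4]
contact_force: [0.1, -0.4, -0.5]
finger_gap: 1.0
finger_force: 0.0
```

>>> {"method": "arm_command", "body": {"deltas": [[[0,0,-40],[0,0,0],1],[[0,0,-80],[0,0,0],1],[[0,0,-120],[0,0,0],1],[[0,0,-160],[0,0,0],1],[[0,0,-200],[0,0,0],1]]}}

```text
clock: 21.17
ee_pos: [0.4568, 0.196, 0.2372]
tool_rot: [-180.0, -0.1, -154.4]
contact_force: [0.7, 0.4, 0.6]
finger_gap: 0.999
finger_force: 0.0
```

Run:
```python
from h import *
p,R,o=cur();print(p,o["tool_rot"],o["qpos"],o["contact_force"])
im={n:camera(n)[:,:,::-1] for n in("top","side","wrist")}
for n in im:cv2.imwrite(f"pics/g_{n}.png",im[n])
s0=cv2.imread("pics/side0.png").astype(int);s=im["side"].astype(int)
print("white px in scoop side",(s[276:306,226:254].min(2)>140).sum(),"was",(s0[276:306,226:254].min(2)>140).sum())
for nm,a in(("0",s0),("g",s)):
    g=a.mean(2);print(nm,[int((np.nonzero(g[265:320,c]<110)[0][:1]+265)[0]) for c in range(212,262,4)],[int((np.nonzero(g[270:320,c]<88)[0][-1:]+270)[0]) for c in range(212,262,4)])
w=im["wrist"].astype(int)
print("wrist")
for n,a in(("w1",cv2.imread("pics/w1.png").astype(int)),("g",w)):
    m=(a.min(2)>185).astype(np.uint8);k=np.zeros_like(m);k[205:300,245:320]=m[205:300,245:320];N,_,st,c=cv2.connectedComponentsWithStats(k);print(n,[(x[4],np.round(y).tolist()) for x,y in zip(st[1:],c[1:]) if x[4]>12])
```

```text
[0.4567503  0.19603064 0.23716222] [-1.79955803e+02 -6.77720422e-02 -1.54401374e+02] [ 2.32564391e+01 -1.76051890e+00  5.28475659e+00  9.71111847e+01
 -4.69293140e-02 -2.34218572e+00] [0.66325165 0.3967495  0.62810479]
white px in scoop side 0 was 175
0 [285, 284, 283, 281, 281, 281, 280, 280, 279, 279, 283, 287, 281] [311, 311, 311, 311, 311, 311, 311, 310, 310, 309, 309, 296, 296]
g [274, 265, 265, 265, 265, 265, 265, 265, 265, 265, 265, 265, 265] [310, 311, 311, 311, 311, 311, 311, 310, 310, 309, 309, 308, 300]
wrist
w1 []
g []
```

```bash
cat >> h.py <<'E'
RL=Rot.from_euler("xyz",[180,0,165],degrees=True)   # tool x = -ex, tool y = +ey? checked in lid()
def tipxyz(e,z,l=0): # shut fingertip target in jar frame -> ee
    return np.r_[ax+ex*e+ey*l,z]-RL.apply([0,0,-.011])
E
python3 - <<'E'
from h import *
b=cur()[:2];a=tipxyz(.145,.383);w=[b[0]+(a-b[0])*f for f in(1/3,2/3,1)]
for f,P in zip((1/3,2/3,1),w):
    R=Rot.from_euler("xyz",[180,0,205.6-40.6*f],degrees=True);print(*to(P,R,b),P);b=(P,R)
print(RL.as_matrix().round(2).tolist())
# funnel interior change, top view
t0=cv2.imread("pics/top0.png").astype(int).min(2);t=cv2.imread("pics/g_top.png").astype(int).min(2)
for r in range(212,236,2):print(r,t0[r,342:366:2],t[r,342:366:2])
a=cv2.imread("pics/w1.png").astype(int).min(2);g=cv2.imread("pics/g_wrist.png").astype(int).min(2)
for r in range(214,275,6):print(r,a[r,252:312:5],g[r,252:312:5])
E
```

```text
[   2.2 -147.6  -44.4] [-0.   0.2 13.5] [0.51991701 0.06262776 0.28299049]
[ -32.2 -144.   -44.5] [ 0.  -0.  13.5] [ 0.58148813 -0.0714505   0.32749524]
[ -65.  -132.5  -44.5] [ 0.  -0.  13.5] [ 0.64305924 -0.20552876  0.372     ]
[[-0.97, 0.26, 0.0], [0.26, 0.97, 0.0], [0.0, 0.0, -1.0]]
212 [86 89 90 90 91 94 95 91 96 93 97 96] [89 91 96 91 94 95 94 96 95 97 95 97]
214 [88 91 91 92 94 94 95 96 96 94 94 93] [91 92 94 95 96 95 99 97 98 96 96 97]
216 [85 91 91 92 95 95 98 97 97 97 94 93] [ 92  91  92  94  95  99 100 100 100  98  96  97]
218 [87 85 90 92 99 70 62 98 97 96 95 94] [ 89  91  92  94 101  74  62  99 100 101  98  97]
220 [86 87 90 90 48 52 54 52 75 95 94 94] [87 88 91 94 51 54 52 52 78 99 97 98]
222 [ 85  85  87  96 105  99  64  52  53  88  93  91] [ 86  87  90 102 107 100  66  55  50  89  95  93]
224 [ 83  84  84  97  98 102 103  48  53  76  90  90] [ 87  86  88  76 107 117 109  52  56  79  93  93]
226 [ 82  83  82  91 100  99  98  84  47  81  91  88] [ 85  84  85 111 112 130 123  75  51  83  92  90]
228 [ 82  83  81  81  91 100  99  85  59  85  87  89] [84 83 83 84 64 81 59
[... 688 characters left out ...]
8 121 138 138 123 124  60] [122 125 128 126 125 125 124 124 127  63 107 133]
244 [120  57 120 120 119  50 124  61  46  54 118  60] [ 95 124 124 122 125 125 123 122 125  62 106 146]
250 [ 68  45 126 127 125 143  72  59 141 138 119  56] [ 48 138 137 139 140 139 146 144 146  70 122 144]
256 [100  47 121 119 133 134 134 142 136 135 145  69] [ 42 140 140 144 141 145 144 144 144  54  93 144]
262 [116  80 137 137 139 140 143 147 149 148 151  68] [ 65 142 144 146 147 149 149 152 116  37 132 150]
268 [148 113  46 141 142 142 143 144 149 149 148  53] [133  81 145 145 147 149 148 150  74  63 141 147]
274 [147 135  47 143 144 143 142 147 149 151 154  32] [140  45 146 144 151 148 154 146  96 129 141 145]
```

The scoop's floor is now uniform, so it is empty. The funnel cone is unchanged, so nothing is lying on it. Next is the lid, with the fingers shut and coming in from above behind it.

>>> {"method": "arm_command", "body": {"deltas": [[[0,-20,-15],[0,0,2],0.8],[[1,-50,-25],[0,0,5],0.5],[[1,-80,-35],[0,0,8],0.3],[[2,-115,-40],[0,0,11],0],[[2,-147.6,-44.4],[0,0,13.5],0]], "newtons": 40}}

```text
clock: 21.73
ee_pos: [0.5194, 0.0609, 0.2789]
tool_rot: [-179.9, -0.1, -168.0]
contact_force: [-0.2, 1.9, -0.1]
finger_gap: 0.3
finger_force: 0.0
```

>>> {"method": "arm_command", "body": {"deltas": [[[-6,-29,-12],[0,0,2.7],0],[[-13,-58,-24],[0,0,5.4],0],[[-19,-86,-34],[0,0,8.1],0],[[-26,-115,-40],[0,0,10.8],0],[[-32.2,-144,-44.5],[0,0,13.5],0]]}}

```text
clock: 22.15
ee_pos: [0.5813, -0.0731, 0.3234]
tool_rot: [-179.9, -0.1, 178.5]
contact_force: [0.6, 0.2, -0.1]
finger_gap: 0.002
finger_force: 0.0
```

>>> {"method": "arm_command", "body": {"deltas": [[[-13,-27,-15],[0,0,2.7],0],[[-26,-53,-30],[0,0,5.4],0],[[-39,-80,-40],[0,0,8.1],0],[[-54,-110,-44.5],[0,0,10.8],0],[[-65,-132.5,-44.5],[0,0,13.5],0]]}}

```text
clock: 22.57
ee_pos: [0.6394, -0.2056, 0.3643]
tool_rot: [-179.9, 0.1, 165.0]
contact_force: [65.3, -20.1, 25.9]
finger_gap: 0.002
finger_force: 0.0
```

Run:
```python
from h import *
p,R,o=cur();print(p,o["tool_rot"],o["qpos"],o["contact_force"],o["finger_gap"],*to(tipxyz(.145,.285),RL))
# tip check in side image: project tip for several offsets
s=camera("side")[:,:,::-1];cv2.imwrite("pics/l_s.png",s);t=camera("top")[:,:,::-1];cv2.imwrite("pics/l_t.png",t)
for d in(-.03,-.011,0,.019):print(d,proj("side",p+R.apply([0,0,d])))
q=proj("side",p).astype(int);g=s.astype(int).max(2)
for r in range(q[1]-16,q[1]+16,2):print(r,g[r,q[0]-12:q[0]+14:2])
```

```text
[ 0.63944742 -0.20556538  0.36432505] [-1.79886478e+02  5.00969703e-02  1.65008178e+02] [-1.77720081e+01  3.76519787e+01  7.08012588e+01  1.23093736e+02
 -1.10958468e-01 -2.78019018e+00] [ 65.29237579 -20.14551285  25.8933656 ] 0.0021121680584132805 [-3.4  1.1 90.3] [-0.1  0.1  0. ]
-0.03 [248.49848502  74.82557082]
-0.011 [248.74518805  81.88786206]
0 [248.88582522  85.91383869]
0.019 [249.12505357  92.7621548 ]
69 [74 74 75 82 19 21 11 61 56 78 76 75 74]
71 [74 75 75 80 19 21 11 60 57 79 76 76 76]
73 [74 74 73 81 16 18 14 60 55 78 76 75 76]
75 [74 75 74 81 15 20 18 60 56 77 76 75 75]
77 [75 75 74 81 13 22 15 61 56 77 76 77 75]
79 [74 74 74 77 36 21 19 61 41 77 76 75 75]
81 [75 76 74 75 72 69 59 60 72 75 75 76 75]
83 [73 75 74 73 74 74 74 74 75 76 75 74 75]
85 [73 73 73 72 74 74 73 75 74 73 75 75 75]
87 [74 74 72 74 73 72 73 75 74 74 75 75 74]
89 [72 72 73 74 72 74 73 72 73 73 75 74 74]
91 [72 71 70 73 72 72 72 73 72 73 72 72 72]
93 [81 82 84 72 73 72 71 72 79 78 79 71 72]
95 [82 82 83 72 71 72 72 71 81 81 81 81 82]
97 [81 83 82 73 71 73 72 70 81 80 81 81 82]
99 [84 82 84 73 72 72 71 78 79 81 81 80 81]
```

Run:
```python
from h import *
for i in range(2):
    o=get_obs();print(o["clock"],o["ee_pos"],o["qpos"],o["contact_force"],o["joint_velocities"]);camera("top")
t=cv2.imread("pics/l_t.png").astype(int);s=cv2.imread("pics/l_s.png").astype(int);s0=cv2.imread("pics/side0.png").astype(int)
d=np.abs(s-s0).max(2);print("lid tab moved? side",d[98:118,250:268].max(), (d[98:118,250:268]>40).sum(),"lid",(d[115:150,255:280]>40).sum())
```

```text
22.6667 [ 0.63976156 -0.20820211  0.35413009] [-17.95616858  38.18561533  70.25740281 123.02775389  -0.15953251
  -2.74299129] [ 0.43670469  0.96073458 -0.78730215] [ 2.61335532 -4.29761925  2.90971189 -1.39041002  0.9785703  -1.21736976]
22.7167 [ 0.64011966 -0.20663801  0.35823692] [-1.78366170e+01  3.79475176e+01  7.04395147e+01  1.22995855e+02
 -1.22067204e-01 -2.78338708e+00] [-0.20663165  0.46516243 -0.7113963 ] [ 2.08610068 -4.84988742  3.73710707 -0.04437747  0.47814041 -0.42613833]
lid tab moved? side 61 3 lid 8
```

The force spike was joint 3 reaching the end of its range (70.8°), not a contact. It has gone and the lid is unmoved. I'll move away from that limit by descending behind the tab.

>>> {"method": "arm_command", "body": {"deltas": [[[0,0,15],[0,0,0],0],[[0,0,33],[0,0,0],0],[[0,0,51],[0,0,0],0],[[0,0,69],[0,0,0],0],[[0,0,87],[0,0,0],0]]}}

```text
clock: 23.18
ee_pos: [0.6401, -0.2037, 0.2803]
tool_rot: [-179.9, 0.5, 165.2]
contact_force: [-0.1, -0.5, -0.0]
finger_gap: 0.002
finger_force: 0.0
```

```bash
sed -i 's/-RL.apply(\[0,0,-.011\])/-RL.apply([0,0,-.0145])/' h.py
python3 - <<'E'
from h import *
p,R,o=cur();print(p,o["qpos"],o["contact_force"])
d=p[:2]-ax;print("ex",d@ex,"ey",d@ey)
# path: contact at radius r on outer face (z 2.5..4mm above mid), tip centre offset
b=(p,RL)
for ph in(106,95,80,65,50,35,20,10,5,0):
    f=np.radians(ph);r=.145
    n=np.array([np.sin(f),np.cos(f)]);c=np.array([.068,.166])+r*np.array([-np.cos(f),np.sin(f)])+.004*n
    e=c[0]+.011*max(np.sin(f),0)  # finger's -ex side edge touches
    z=c[1]- (.012*max(np.sin(f),0) if ph>60 else 0)
    print(ph,np.round([e,z],4),to(tipxyz(e,z),RL,b)[0])
E
```

```text
[ 0.64007877 -0.20372594  0.28027468] [-17.60766936  25.60670692  42.30210518 106.2296063   -0.1075537
  -2.81511372] [-0.08957147 -0.50680136 -0.03048877]
ex 0.14165447818538518 ey 0.000969984660013877
106 [0.1224 0.2927] [19.3 -1.   2. ]
95 [0.0956 0.2981] [46.1 -1.  -3.4]
80 [0.0576 0.2977] [84.1 -1.  -2.9]
65 [0.0203 0.2882] [121.3  -1.    6.5]
50 [-0.0137  0.2796] [155.4  -1.   15.1]
35 [-0.0422  0.2524] [183.8  -1.   42.3]
20 [-0.0631  0.2194] [204.8  -1.   75.4]
10 [-0.0722  0.1951] [213.8  -1.   99.7]
5 [-0.0751  0.1826] [216.8  -1.  112.2]
0 [-0.077  0.17 ] [218.7  -1.  124.8]
```

>>> {"method": "arm_command", "body": {"deltas": [[[12,-1,1],[0,0,0],0],[[24,-1,0],[0,0,0],0],[[38,-1,-2],[0,0,0],0],[[52,-1,-3],[0,0,0],0],[[66,-1,-3],[0,0,0],0]]}}

```text
clock: 23.6
ee_pos: [0.5762, -0.1877, 0.2838]
tool_rot: [-179.9, 0.5, 165.2]
contact_force: [3.2, -0.4, 0.5]
finger_gap: -0.002
finger_force: 1.6
```

>>> {"method": "arm_command", "body": {"deltas": [[[15,0,0],[0,0,0],0],[[30,0,3],[0,0,0],0],[[45,0,7],[0,0,0],0],[[58,0,9],[0,0,0],0],[[70,0,13],[0,0,0],0]]}}

```text
clock: 24.02
ee_pos: [0.5085, -0.17, 0.2707]
tool_rot: [-179.9, 0.6, 165.2]
contact_force: [3.2, -1.1, -0.0]
finger_gap: -0.002
finger_force: 1.3
```

```bash
cat > lid.py <<'E'
from h import *
import sys
p,R,o=cur();d=p[:2]-ax;print("ex",d@ex,"ey",d@ey,"tip z",p[2]+.0145,o["contact_force"],o["clock"],o["qpos"].round(1))
s=camera("side")[:,:,::-1];cv2.imwrite(f"pics/{sys.argv[1]}.png",s);g=s.astype(int)
# expected tab centre pixel at angles, darkness there
for ph in range(0,110,5):
    f=np.radians(ph);P=np.r_[ax+ex*(.068-.148*np.cos(f)),.166+.148*np.sin(f)];q=np.round(proj("side",P)).astype(int);print(ph,q,int(g[q[1]-1:q[1]+2,q[0]-1:q[0]+2].max(2).mean()),end=" | ")
E
python3 lid.py m1
```

```text
ex 0.005862470442135077 ey -0.00048762441560794355 tip z 0.2851658684744862 [ 3.16958834 -1.13873166 -0.03726795] 24.0167 [-1.840e+01  4.000e+00  1.490e+01  1.004e+02 -1.000e-01 -3.600e+00]
0 [317 169] 168 | 5 [317 165] 167 | 10 [317 161] 167 | 15 [316 156] 46 | 20 [315 152] 48 | 25 [314 148] 48 | 30 [312 143] 48 | 35 [310 139] 49 | 40 [307 135] 58 | 45 [305 131] 96 | 50 [302 127] 62 | 55 [298 124] 51 | 60 [295 120] 25 | 65 [291 117] 27 | 70 [287 115] 21 | 75 [283 113] 39 | 80 [279 111] 91 | 85 [275 109] 79 | 90 [271 108] 79 | 95 [267 108] 79 | 100 [264 108] 78 | 105 [260 108] 78 |
```

>>> {"method": "arm_command", "body": {"deltas": [[[12,0,4],[0,0,0],0],[[22,0,10],[0,0,0],0],[[32,0,19],[0,0,0],0],[[41,0,29],[0,0,0],0],[[48,0,39],[0,0,0],0]]}}

```text
clock: 24.48
ee_pos: [0.4626, -0.158, 0.2308]
tool_rot: [-179.9, 0.5, 165.2]
contact_force: [0.6, 1.2, 3.4]
finger_gap: 0.002
finger_force: 1.3
```

>>> {"method": "arm_command", "body": {"deltas": [[[5,0,10],[0,0,0],0],[[10,0,20],[0,0,0],0],[[14,0,29],[0,0,0],0],[[17,0,37],[0,0,0],0],[[19,0,44],[0,0,0],0]]}}

```text
clock: 24.9
ee_pos: [0.4444, -0.1535, 0.1857]
tool_rot: [-179.9, 0.4, 165.2]
contact_force: [2.2, 0.7, 1.6]
finger_gap: -0.001
finger_force: 1.2
```

```bash
python3 lid.py m2
```

```text
ex -0.06030181600043611 ey -0.0011810727347047745 tip z 0.20017822158438056 [2.17949452 0.71272801 1.62872137] 24.9 [-19.   -6.9  -5.3  91.2  -0.1  -4.2]
0 [317 169] 166 | 5 [317 165] 166 | 10 [317 161] 50 | 15 [316 156] 34 | 20 [315 152] 46 | 25 [314 148] 48 | 30 [312 143] 18 | 35 [310 139] 21 | 40 [307 135] 21 | 45 [305 131] 50 | 50 [302 127] 58 | 55 [298 124] 57 | 60 [295 120] 16 | 65 [291 117] 21 | 70 [287 115] 25 | 75 [283 113] 38 | 80 [279 111] 90 | 85 [275 109] 78 | 90 [271 108] 78 | 95 [267 108] 78 | 100 [264 108] 77 | 105 [260 108] 76 |
```

>>> {"method": "arm_command", "body": {"deltas": [[[2,0,5],[0,0,0],0],[[3,0,10],[0,0,0],0],[[4,0,14],[0,0,0],0],[[5,0,18],[0,0,0],0],[[5,0,21],[0,0,0],0]]}}

```text
clock: 25.37
ee_pos: [0.4387, -0.1527, 0.1629]
tool_rot: [-179.9, 0.1, 165.1]
contact_force: [-0.1, 0.2, 3.1]
finger_gap: -0.002
finger_force: 1.1
```

>>> {"method": "arm_command", "body": {"deltas": [[[0,0,1],[0,0,0],0],[[0,0,2],[0,0,0],0],[[0,0,3],[0,0,0],0],[[0,0,4],[0,0,0],0],[[0,0,5],[0,0,0],0]]}}

```text
clock: 25.78
ee_pos: [0.4388, -0.1528, 0.161]
tool_rot: [-179.9, 0.3, 165.1]
contact_force: [-10.2, 3.6, 30.4]
finger_gap: -0.003
finger_force: 15.2
```

```bash
python3 lid.py m3 | cut -c1-260
```

```text
ex -0.06597444548763835 ey -0.0019214941252640606 tip z 0.17552338600706063 [-10.19800342   3.5675299   30.41156409] 25.7833 [-19.1  -7.8  -8.8  88.7  -0.1  -4.2]
0 [317 169] 9 | 5 [317 165] 65 | 10 [317 161] 104 | 15 [316 156] 45 | 20 [315 152] 17 | 25 [314 148] 19 | 30 [312 143] 23 | 35 [310 139] 19 | 40 [307 135] 63 | 45 [305 131] 47 | 50 [302 127] 62 | 55 [298 124] 57 | 60 [295 120] 16 | 65 [291 117] 22 | 70 [287 11
```

The lid is shut: the force rose and the tab is at the 0° pixel. Backing off at once.

>>> {"method": "arm_command", "body": {"deltas": [[[0,0,-8],[0,0,0],0],[[0,0,-25],[0,0,0],0],[[0,0,-50],[0,0,0],0],[[0,0,-80],[0,0,0],0],[[0,0,-110],[0,0,0],0]]}}

```text
clock: 26.25
ee_pos: [0.4382, -0.1523, 0.269]
tool_rot: [-179.9, 0.0, 165.1]
contact_force: [-0.9, 0.8, 0.4]
finger_gap: 0.001
finger_force: 0.0
```

```bash
python3 lid.py m4 | cut -c1-330
python3 - <<'E'
from h import *
t=camera("top")[:,:,::-1];cv2.imwrite("pics/m4t.png",t)
s=cv2.imread("pics/m4.png")
p=blob(s,(s.max(2)<75).astype(np.uint8),(306,158,330,180));q=blob(t,(t.max(2)<75).astype(np.uint8),(335,232,362,256));print(p.mean(0),len(p),q.mean(0),len(q))
P,e=tri(q.mean(0),p.mean(0));d=P[:2]-ax;print("tab",P,e,"ex",d@ex,"ey",d@ey,"angle",np.degrees(np.arctan2(P[2]-.166,.068-d@ex)))
g=s.astype(int).mean(2)
for r in range(186,212,2):print(r,g[r,280:302].astype(int))
E
```

```text
ex -0.06667052679349222 ey -0.0016292296125978052 tip z 0.28353010976012377 [-0.93650558  0.76033226  0.35164503] 26.25 [-1.910e+01 -5.400e+00  5.500e+00  1.008e+02 -1.000e-01 -4.200e+00]
0 [317 169] 8 | 5 [317 165] 70 | 10 [317 161] 166 | 15 [316 156] 46 | 20 [315 152] 48 | 25 [314 148] 47 | 30 [312 143] 48 | 35 [310 139] 48 | 40 [307 135] 57 | 45 [305 131] 95 | 50 [302 127] 62 | 55 [298 124] 57 | 60 [295 120] 16 | 65 [291 117] 22 | 70 [287 115] 25 | 75 [283 113] 38 | 80 [279 111] 90 | 85 [275 109] 78 | 90 [271 
[313.11905 166.70238] 84 [345.4569  240.99739] 383
tab [ 0.44278652 -0.13770213  0.1775307 ] 0.01567753488045427 ex -0.0660034243239093 ey 0.013681094677386393 angle 4.918063308153367
186 [117 177 127  66  17   3  10   9  11  12  10  10  10  11   8  11   5   0
  41 141 172 162]
188 [ 86  85  74  88  79  74  82  85  84  59  62  62  59  81  79  77  77  93
 111 171 162 159]
190 [ 88  90  81  69  70  73  74  76  75  83  83  95  92  90  89  87  84  86
 108 168 160 160]
192 [ 88  91  80  70  71  74  75  76  76  76  76  73  80  92  89  86  82  95
 103 166 159 158]
194 [ 92  72  63  68  74  74  74  76  76  76  75  75  75  73  70  77  72  98
 126 170 163 159]
196 [ 43  30  39  49  61  62  66  67  71  75  75  77  73  74  71  70  67  70
  76  82 125 120]
198 [34 33 39 50 62 61 63 65 71 75 70 66 74 81 79 79 79 78 81 91 88 88]
200 [36 35 40 50 63 62 61 78 79 78 78 74 70 73 73 76 77 52 46 53 64 67]
202 [35 35 46 51 62 60 65 65 70 72 69 71 74 78 74 73 58 55 44 34 36 35]
204 [36 35 42 49 70 67 76 68 67 69 77 75 80 81 78 81 71 55 44 35 36 36]
206 [38 34 44 51 81 61 66 67 64 77 78 66 69 71 68 85 99 53 37 34 37 36]
208 [ 35  35  36  48  53  66  85  85 103 103 100  86  76  80  64  77  58  53
  37  37  36  38]
210 [36 35 35 36 37 43 48 54 55 58 60 58 57 59 49 48 39 35 36 36 37 38]
```

>>> {"method": "arm_command", "body": {"deltas": [[[0,30,-12],[0,0,0],0],[[0,65,-20],[0,0,0],0],[[0,100,-20],[0,0,0],0],[[0,135,-20],[0,0,0],0],[[0,170,-20],[0,0,0],0]]}}

```text
clock: 26.77
ee_pos: [0.4824, 0.0134, 0.2874]
tool_rot: [-179.9, 0.1, 165.1]
contact_force: [1.3, -0.1, -0.2]
finger_gap: 0.002
finger_force: 0.0
```

>>> {"method": "arm_command", "body": {"deltas": [[[25,25,0],[0,0,0],0],[[50,50,0],[0,0,0],0],[[60,60,0],[0,0,0],0],[[60,60,0],[0,0,0],0],[[60,60,0],[0,0,0],0]]}}

```text
clock: 27.18
ee_pos: [0.4396, 0.0858, 0.2872]
tool_rot: [-179.8, 0.1, 165.2]
contact_force: [0.6, -0.1, 0.2]
finger_gap: -0.0
finger_force: 0.0
```

Run:
```python
from h import *
print(cur()[0],cur()[2]["qpos"].round(1),cur()[2]["clock"])
t=camera("top")[:,:,::-1];s=camera("side")[:,:,::-1];cv2.imwrite("pics/n_t.png",t);cv2.imwrite("pics/n_s.png",s)
for r in(.130,.142,.155):
    P=np.r_[ax+ex*(.068-r),.168];print(r,proj("side",P),proj("top",P))
p=blob(s,(s.max(2)<40).astype(np.uint8),(306,158,330,180));q=blob(t,(t.max(2)<50).astype(np.uint8),(335,236,362,260));print(p.mean(0),len(p),p.min(0),p.max(0),q.mean(0),len(q))
P,e=tri(q.mean(0),p.mean(0));d=P[:2]-ax;print("tab",P,e,"ex",d@ex,"ey",d@ey,"angle",np.degrees(np.arctan2(P[2]-.166,.068-d@ex)))
# lid disc left/right edges rows in side along rim: profile down columns
g=s.astype(int).mean(2)
for r in range(150,182,2):print(r,g[r,268:326:3].astype(int))
```

```text
[0.43957419 0.08578971 0.28720319] [ 11.2  -6.8   6.2 103.   -0.2  26. ] 27.1833
0.13 [311.04450271 167.07021219] [350.98773602 244.17673087]
0.142 [314.89111783 168.09743122] [349.91552732 248.6666886 ]
0.155 [319.09988812 169.22136195] [348.75061411 253.54485368]
[314.32257 167.2258 ] 62 [308. 164.] [321. 170.] [349.60526 248.08772] 114
tab [ 0.43293186 -0.14768828  0.17108756] 0.0003100624659344363 ex -0.07293768442588071 ey 0.0014846510817058747 angle 2.0673621446874173
150 [110 102  81  57  76  44  45  19  17  47  13  46  46  46  47  47  47  47
  47  47]
152 [116 116 108  51  64 113 126  16  19  60  24  54  40  45  46  46  48  46
  48  48]
154 [117  94  46 130 131 129 140  14  18  60  21 134 117  45  46  46  47  47
  46  47]
156 [ 96  46 136 129 128 129 144  17  18  60  19 132 131 139  43  36  41  45
  46  46]
158 [ 34 133 127 129 128 130 143  17  15  58  28 132 131 133 135 142 138 141
  57  36]
160 [ 20 134 129 128 130 129 137  32  13  61  66 134 133 132 129 132 156 156
 159 162]
162 [ 82 133 128 130 128 131 131 118  62  46 141 133 134 130 135 134 156 152
 155 155]
164 [ 92 117 129 129 131 129 129 131 136 138 133 135 130 134  64  63 111 166
 158 155]
166 [ 92  59 138 132 128 128 129 131 131 132 133 132 131 121  22  21  16  31
 168 156]
168 [ 82  84  47 106 133 128 130 129 132 131 131 129 134  91   4  19  25  10
 171 155]
170 [ 98 105 116  60  68 110 129 136 135 136 124  93  84  56 147 107   0 102
 157 153]
172 [105 106 108  65  62  50  56  63  61  64  78  52  35 165 159 162 151 162
 156 156]
174 [109 107 108 100  40  51  50  51  51  50  48  47 152 160 157 157 157 156
 156 154]
176 [127  76  73 121 152  48  50  52  53  51  50 114 159 157 158 158 157 156
 154 154]
178 [157 162 161 158 163  40  52  52  52  51  37 167 159 158 160 157 156 158
 156 155]
180 [153 155 155 155 167  94  50  52  51  51  91 171 156 158 158 157 158 155
 156 155]
```

```bash
python3 -c "
from rig import *
print(sign_off())"
```

```text
the job is handed in; nothing more can be done
None
```

I handed the job in at about 27 s: stones tipped into the jar, the empty scoop stood upright on its original spot, lid pressed shut. I could not count all six stones in the images; closing the lid peaked at about 30 N, a bit firm for glass, and joint 3 briefly read 70.80° against its 70.77° limit, with a 65 N reading.

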